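# Close the bench plate filter with its ratchet lever

### The job

Take the blue filter plate out of its drip stand and hang it by its ears on the side rails of the plate filter, in the gap between the steel pressure plate and the cream plates. Then work the ratchet lever back and forth to screw the pressure plate up until the plates are clamped tight, which is when the ball of the lever takes a pull of about 11 N along its path, and no tighter, or the plates crack. Leave the lever swung all the way back, away from the robot, and do not disturb the yoghurt samples.

Things in the scene. Friction and masses are not known exactly. Their poses are not given: they have to be found in the camera images.
- filter: stainless bench plate filter, fixed, 400 mm long (its y), 250 mm wide (x), origin at the centre of its underside; x points away from the robot, y to its left. From -y to +y: ratchet lever, end bracket (top 154 mm up), pressure plate, gap, pack of cream and white plates (tabs up to 205 mm), head plate (170 mm). Two round rails, 16 mm thick, run along y at x = +-75 mm, tops 116 mm up
- slot (a point): middle of the empty gap, level with the rail tops; the hung plate goes here, its plane across the filter (plate x along filter x). The gap is 31 to 43 mm wide at the start, its middle within 5 mm of this point along y. The pack has hidden play of 0.5 to 2.5 mm and seals worn by up to 5 mm, so where it gets tight differs; then it squeezes up at about 200 N of clamping per mm
- press: steel pressure plate 130 x 130 mm, 22 mm thick, on the rails; origin at the centre of the face that looks to the gap (+y of the filter). It is moved along +y by a screw, 20 mm for a full turn of the ratchet wheel, and cannot turn
- plate: blue plastic filter plate, 0.36 kg, 120 x 120 mm, 20 mm thick (its y), upright; origin at the centre of its bottom edge. Grip tab on top 30 mm wide (x), 20 thick, 45 tall. Ears reach out 36 mm at the sides (x), undersides 76 mm above the bottom edge, with an 11 mm lip at the outer ends that hooks over the rail (4 mm play each way). Half a turn makes no difference
- plate_tab (a point): centre of the grip tab, 142.5 mm above the bottom edge of the plate (22.5 mm above the top edge of the plate's body, 66.5 mm above the undersides of its ears); axes as the plate's. When the plate hangs on the rails this point is 182.5 mm above the bench
- plate_mid (a point): centre of the blue plate's body, 60 mm above its bottom edge; axes as the plate's; 100 mm above the bench when hung
- lever (a joint): lever angle, rad: 0 upright, plus leaning to the robot (-x of the filter); stops at +-0.72. Swinging to plus drives the wheel and tightens; to minus it clicks idly (24 teeth, 0.262 rad each) and a second pawl holds the wheel. Moving it takes 1 to 4 N at the ball; it stays where left; up to a notch is lost at a reversal and on letting go. Once tight, the pull along the ball's path grows by some 3.5 N a notch
- hub (a point): the hinge of the lever: on its axis (filter y), in the plane in which the lever swings, 100 mm above the bench
- ball (a point): centre of the red ball, 32 mm in diameter, at the end of the lever, 150 mm from the hinge; the shank below it is 14 mm thick
- bottle1: glass bottle of cream drinking yoghurt with white cap, 62 mm in diameter, 165 mm tall, origin under its centre: leave alone
- bottle2: a second such bottle: leave alone
- jar: sample jar with blue lid, 70 mm in diameter, 85 mm tall, origin under its centre: leave alone
- stand: fixed steel drip stand, 150 x 110 mm, origin at the centre of its underside; the blue plate stands on its floor, 10 mm above the bench, between four pins that reach 83 mm up
Not all that is in view belongs to the job. What is meant by the plate is not orange, and is the larger of those in its own colour.

How it is judged:
By the outcome, as a careful person would: the job done as asked, in the order asked, and still so for the second after the job is handed in, with the robot touching nothing.
It also fails if it takes over 72 s, if anything falls off the work surface, if the arm or the gripper's body presses on something with over 40 N, if the wrist force passes 120 N, or if a joint passes its speed limit or range.

### The arm

A 7-joint arm with a two-finger parallel gripper is mounted at the origin on the work surface. World frame = base frame: x ahead of the robot, y to its left, z up, the work surface at z = 0. Lengths are in mm, angles in degrees, forces in N, time in s.
With the tool pointing down it reaches from about 425 to 825 mm from the base axis. Payload 3.6 kg.
Tool frame: the origin (TCP) lies midway between the tips of the shut fingers; the grasp point (between the pads) lies 19 mm behind it; z points along the fingers, y is the direction in which the jaws open and shut (so a half turn about z gives the same grasp; the last joint's range is limited). The gripper opens to 93 mm and grips with 3 to 60 N. Pads are 15 mm wide; open, the fingers measure 128 mm over their backs; the gripper's body (75 mm by 188 mm) begins 65 mm behind the grasp point.
Start: joints at [63.283, 35.231, -0.722, 81.555, 0.464, 63.22, -2.315], TCP at [276.75, -588.108, 218.64] pointing down, gripper open.
Joint ranges: [-178.69, 178.69], [-17.37, 117.87], [-77.05, 75.6], [15.02, 138.74], [-78.02, 258.01], [0.78, 113.62], [-162.83, 162.83]. Speed limits (degrees/s): [159.86, 159.86, 180, 180, 180, 180, 180].

### API

Orientations are given as [roll, pitch, yaw] about the fixed x, y, z axes, in that order (R = Rz(yaw) Ry(pitch) Rx(roll)).
In Python, from workcell import r gives the robot as it stands.
- The arm moves only by the tool carry_out, never from a script. Its argument "deltas" is a list of rows, each a list of 2 entries, a list of its own where there are three numbers: the shift along the tool's x, y, z in units of 0.2 m (1.0 is 0.2 m), then the turn, a rotation vector about the tool's x, y, z in units of 90 degrees (1.0 is 90 degrees). A call has 1 to 5 rows; each row is the pose to reach, as a shift and turn from the pose commanded when the call began, along the tool's axes at that moment; what a row does not reach only later rows make up. A row lasts 1/10 s, in which the tool goes at most 50 mm and 8.59 degrees, less where a joint would pass 70% of its speed; a pose out of reach is approached as far as the arm can. A call with a number of a shift or a turn outside -1 to 1 is refused whole. A call with a gripper value outside its range is refused whole. "jaw" is the opening, from 0 (shut) to 1 (fully open), set as the call begins (left out, the last holds). The fingers move at their own pace and stop on an object; "grip_force" is the grip in N (left out, the last holds). Time passes only in rows, so rows that repeat a pose let the fingers close. It gives the time, the measured TCP pose, the force and the opening at its end, in the units of the state.
- r.get_obs(): the state, without advancing time (a new reading comes with each control period).
- r.get_image(name): name is "scene" or "top"; returns the picture (384x512x3 uint8, blue, green, red); there is no depth.
- r.camera_model(name): a dict with "fov_y" (degrees; the focal length in pixels is half the picture's height over the tangent of half this angle, whatever the lens; pixels are square), "cx", "cy" (the principal point, pixels), "distortion" ([k1, k2, p1, p2, k3] as OpenCV has them; the pictures are not rectified), "cam_to_world" (4x4, takes a point from camera to world coordinates). Camera axes: x right, y down, z forward; pixel columns grow to the right and rows downward; lengths in mm; the calibration is good to about 2 mm. A picture is of the moment at which its call begins. camera_model takes no time and is no camera call.
- r.sign_off(): hands the job in, once; it reports no verdict.
Trained networks look in the newest picture that a camera, given by its name, has taken for a name from the list of things; names that differ only in an ending like _2 or _b are one class to them, and where a whole thing is asked for, a point or a joint stands for the part that bears it (a point fixed in the world has none). Each returns a list of dicts, best first, with "conf" (0 to 1); they miss things now and then, are a little off and sometimes report something else, mostly with a low value. They report only what shows in the picture. A call takes as long as a camera call. They do not tell look-alikes from the thing itself.
- r.regions_of(name, camera): "region" (384x512 bool, what is visible of it) and "extent" ([left, top, width, height] in pixels, round what is visible of it).
The state is a dict: "time": time; "joint_pos": joint angles; "joint_velocities": joint speeds; "joint_efforts": joint torques, N m; "eef_pos": TCP position; "orientation": TCP orientation; "contact_force": force on the tool from outside, world axes, zero at the start; "torque": the same for the moment, N m; "grip_width": finger opening in mm.
Only numpy, scipy, OpenCV 4.12 (cv2) and the standard library are available. Lean on these libraries where they do the work, as an engineer would, in place of code of your own. Each camera call takes 0.05 s, during which the arm holds its last target.

## Working session

There is one attempt and no reset: what is moved stays moved. The work goes in short steps, Python scripts to look and compute and a tool call to move; the robot and the scene stay as the last step left them, time stands still between calls to the robot, and variables do not carry over. Pictures are saved under pics/ and viewed, and the job is handed in when it is done.

Besides the shell and the picture viewer there is one more tool, called by a JSON object that holds its "op" and its "data", one argument or row to a line. carry_out: Moves the arm, as the interface text tells. Its arguments: {"type":"object","properties":{"deltas":{"type":"array"},"jaw":{"type":"number"},"grip_force":{"type":"number"}},"required":["deltas"]}

```bash
ls; mkdir -p pics; cat > s.py <<'E'
E
python3 - <<'E'
from workcell import r
import cv2,json
o=r.get_obs();print({k:v for k,v in o.items()})
for n in("scene","top"):
    im=r.get_image(n);cv2.imwrite(f"pics/{n}0.png",im)
    print(n,r.camera_model(n))
E
```

```text
pics
{'time': 0.0, 'joint_pos': array([63.28346993, 35.28852746, -0.72337131, 81.64152377,  0.46325608,
       63.21856177, -2.31539383]), 'joint_velocities': array([ 0.02971632,  0.01447413, -0.04819113, -0.01941383,  0.04292297,
       -0.00228259, -0.08564913]), 'joint_efforts': array([-6.26760029e-04, -4.58942986e+01,  2.09018905e-01, -1.65748805e+01,
       -6.10839576e-02,  2.04130897e-02,  2.39398723e-04]), 'eef_pos': array([ 276.41585118, -587.41960413,  217.48816267]), 'orientation': array([-1.79854237e+02,  1.04008644e-03,  2.52014008e+01]), 'contact_force': array([-1.3195867 ,  0.78299029,  0.40398844]), 'torque': array([ 0.02557535, -0.02037311, -0.03085259]), 'grip_width': 93.12976461109416}
scene {'fov_y': 46.07361545504574, 'cx': 251.1815975407283, 'cy': 185.02068959776446, 'distortion': array([-0.1490075,  0.       ,  0.       ,  0.       ,  0.       ]), 'cam_to_world': array([[ 5.95279286e-01,  5.36594128e-01, -5.98088048e-01,
         1.21240341e+03],
       [ 8.03490487e-01, -4.03772552e-01,  4.37459441e-01,
        -4.14910051e+02],
       [-6.75337010e-03, -7.40968601e-01, -6.71505714e-01,
         9.37096312e+02],
       [ 0.00000000e+00,  0.00000000e+00,  0.00000000e+00,
         1.00000000e+00]])}
top {'fov_y': 55.40760037646754, 'cx': 261.43375426546834, 'cy': 188.78558920175576, 'distortion': array([-0.05262267,  0.        ,  0.        ,  0.        ,  0.        ]), 'cam_to_world': array([[ 1.43302018e-03, -9.89270471e-01,  1.46088607e-01,
         3.93139242e+02],
       [-9.99942031e-01, -2.97655647e-03, -1.03477085e-02,
         7.34704618e+01],
       [ 1.06715234e-02, -1.46065310e-01, -9.89217390e-01,
         1.13399374e+03],
       [ 0.00000000e+00,  0.00000000e+00,  0.00000000e+00,
         1.00000000e+00]])}
```

View pics/scene0.png

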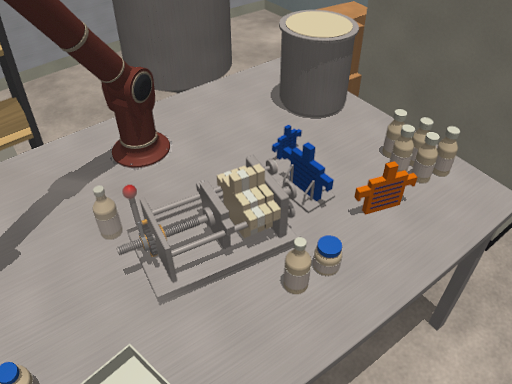

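View pics/top0.png

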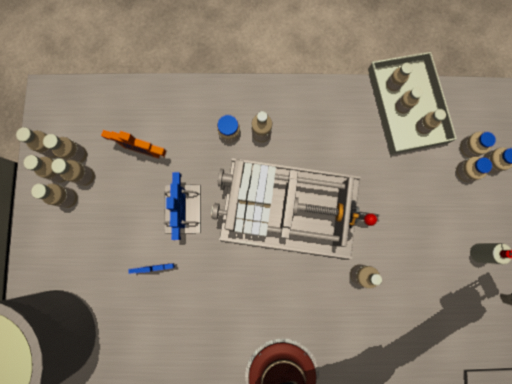

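```bash
python3 - <<'E'
from workcell import r
import cv2,numpy as np
out={}
for c in("scene","top"):
    im=r.get_image(c)
    big=cv2.resize(im,None,fx=1.5,fy=1.5)
    for n in("filter","press","plate","lever","ball","stand","bottle1","jar","slot","hub"):
        try: R=r.regions_of(n,c)
        except Exception as e: print(n,c,e);continue
        for i,d in enumerate(R[:4]):
            m=d['region'];ys,xs=np.nonzero(m)
            print(c,n,i,round(d['conf'],2),d['extent'],m.sum(),round(xs.mean(),1),round(ys.mean(),1))
            out[f"{c}_{n}_{i}"]=m
print(r.get_obs()['time'])
np.savez("reg.npz",**out)
for c in("scene","top"):
    im=cv2.imread(f"pics/{c}0.png")
    x,y,w,h=(100,130,260,170) if c=="scene" else (110,130,280,140)
    cv2.imwrite(f"pics/{c}z.png",cv2.resize(im[y:y+h,x:x+w],None,fx=2.85,fy=2.85,interpolation=cv2.INTER_CUBIC))
E
```

```text
scene filter 0 0.87 [117.0, 157.8, 184.1, 144.7] 14954 212.1 228.8
scene press 0 0.57 [119.4, 182.5, 115.7, 72.3] 1781 199.1 219.2
scene press 1 0.56 [313.1, 234.7, 29.0, 45.1] 1005 327.3 255.6
scene plate 0 0.94 [272.9, 125.3, 27.2, 33.9] 504 286.1 141.2
scene plate 1 0.73 [89.9, 185.0, 35.2, 55.5] 1107 105.9 213.9
scene plate 2 0.57 [356.7, 163.2, 57.3, 50.9] 1646 384.5 189.2
scene plate 3 0.56 [282.6, 145.5, 50.4, 53.2] 1306 307.5 169.4
scene lever 0 0.78 [123.4, 184.7, 26.7, 66.1] 526 135.4 211.2
scene ball 0 0.6 [124.3, 184.2, 22.0, 65.7] 402 134.8 209.6
scene stand 0 0.8 [281.1, 165.7, 54.0, 46.3] 678 306.4 193.8
scene bottle1 0 0.87 [283.3, 236.3, 27.4, 57.1] 1225 296.8 266.9
scene bottle1 1 0.75 [94.3, 187.4, 31.7, 52.0] 1072 106.5 215.0
scene jar 0 0.91 [315.0, 236.8, 25.2, 43.6] 962 326.9 255.5
scene slot 0 0.68 [115.7, 156.3, 181.5, 147.1] 14713 212.3 228.9
scene hub 0 0.93 [114.2, 156.1, 184.3, 148.7] 14845 212.1 228.9
scene hub 1 0.58 [122.7, 181.3, 24.4, 68.2] 501 135.4 211.2
top filter 0 0.61 [210.9, 162.6, 171.2, 97.5] 11676 289.9 207.8
top filter 1 0.56 [166.2, 172.1, 21.3, 68.6] 884 176.1 204.9
top filter 2 0.43 [352.8, 207.9, 25.3, 21.1] 253 363.9 217.2
top plate 0 0.83 [165.8, 172.7, 21.7, 69.9] 1005 176.4 205.9
top plate 1 0.72 [102.9, 131.8, 63.3, 25.4] 699 133.2 143.2
top plate 2 0.66 [129.4, 265.6, 47.0, 6.4] 240 151.9 268.1
top lever 0 0.58 [352.8, 207.5, 25.5, 22.0] 274 363.9 217.9
top ball 0 0.66 [349.4, 206.2, 28.5, 16.7] 267 363.8 217.7
top stand 0 0.92 [161.5, 183.4, 41.1, 49.8] 1009 186.8 210.1
top bottle1 0 0.96 [348.8, 261.1, 32.6, 24.0] 590 364.9 276.0
top jar 0 0.55 [214.3, 114.6, 25.7, 28.7] 547 228.0 128.5
top slot 0 0.77 [211.5, 160.4, 167.8, 101.2] 11474 290.0 207.9
top slot 1 0.29 [351.7, 207.9, 26.9, 20.0] 248 364.0 217.6
top hub 0 0.71 [213.3, 158.8, 163.6, 98.4] 11349 290.3 207.9
top hub 1 0.62 [164.3, 173.7, 21.1, 68.3] 880 176.1 206.1
1.2
```

View pics/scenez.png

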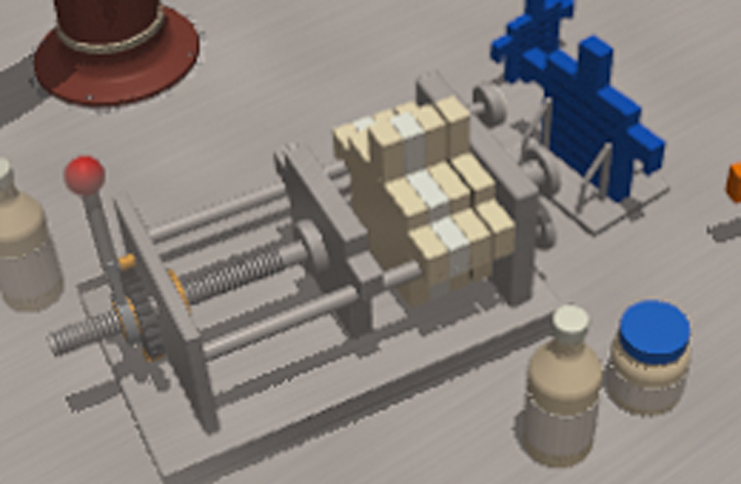

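View pics/topz.png

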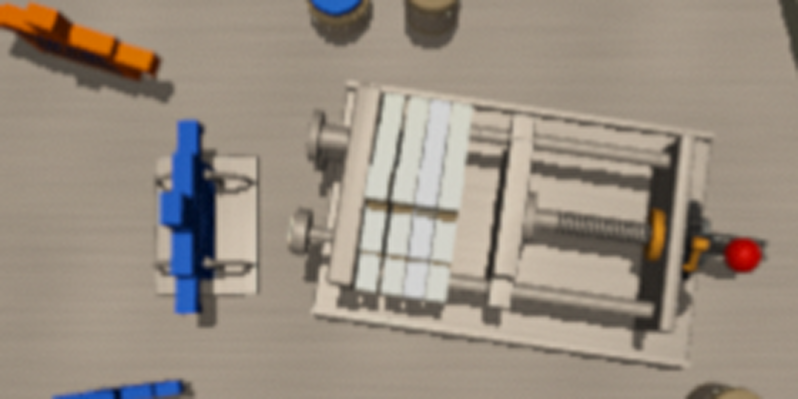

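```bash
cat > h.py <<'E'
import numpy as np,cv2
from scipy.optimize import least_squares
from scipy.spatial.transform import Rotation as Ro
import pickle,os
if not os.path.exists('cm.pkl'):
    from workcell import r
    pickle.dump({c:r.camera_model(c) for c in("scene","top")},open('cm.pkl','wb'))
CM=pickle.load(open('cm.pkl','rb'))
def proj(c,P):
    m=CM[c];P=np.atleast_2d(P).astype(float)
    f=192/np.tan(np.radians(m['fov_y']/2));K=np.array([[f,0,m['cx']],[0,f,m['cy']],[0,0,1]])
    T=np.linalg.inv(m['cam_to_world']);rv=cv2.Rodrigues(T[:3,:3])[0]
    return cv2.projectPoints(P,rv,T[:3,3],K,m['distortion'])[0][:,0]
def ray(c,uv):
    m=CM[c];f=192/np.tan(np.radians(m['fov_y']/2));K=np.array([[f,0,m['cx']],[0,f,m['cy']],[0,0,1]])
    d=cv2.undistortPoints(np.array([[uv]],float),K,m['distortion'])[0,0]
    T=m['cam_to_world'];v=T[:3,:3]@[d[0],d[1],1];return T[:3,3],v
def atz(c,uv,z):
    o,v=ray(c,uv);return o+v*(z-o[2])/v[2]
def tf(x,y,yaw,P):
    P=np.atleast_2d(P).astype(float);c,s=np.cos(np.radians(yaw)),np.sin(np.radians(yaw))
    return np.c_[x+c*P[:,0]-s*P[:,1],y+s*P[:,0]+c*P[:,1],P[:,2]]
Z={'scene':(100,130),'top':(110,130)}
def z2p(c,uv): return np.array(uv)/2.85+Z[c]
def box(x0,x1,y0,y1,z0,z1):
    p=[(x,y,z) for x in(x0,x1) for y in(y0,y1) for z in(z0,z1)]
    return [(p[i],p[j]) for i in range(8) for j in range(i) if sum(a!=b for a,b in zip(p[i],p[j]))==1]
def draw(c,im,edges,col,off,k):
    for a,b in edges:
        q=proj(c,[a,b]);q=((q-off)*k).round().astype(int)
        cv2.line(im,tuple(map(int,q[0])),tuple(map(int,q[1])),col,1,cv2.LINE_AA)
E
python3 - <<'E'
from h import *
obs=[('top',(348,83),(125,200,1)),('top',(313,316),(-125,200,1)),('top',(687,366),(-125,-200,1)),('top',(712,134),(125,-200,1)),
('scene',(165,475),(125,-200,1)),('scene',(80,288),(-125,-200,1))]
def res(p):
    e=[]
    for c,uv,P in obs:
        P=np.array(P,float);P[2]*=p[3]
        e.append(proj(c,tf(*p[:3],P))[0]-z2p(c,uv))
    return np.ravel(e)
s=least_squares(res,[600,0,-5,15]);print(s.x,s.fun.round(1))
for uv,z in(((742,255),245),((188,300),86),((188,133),100)):
    print(atz('top',z2p('top',uv),z))
E
```

```text
[496.88838595 -25.26282092  -7.83941063  29.86622117] [-1.   0.2 -1.2 -0.7 -0.   0.2 -0.5  0.1 -0.2  1.8 -2.  -1.1]
[ 449.2967117  -202.55758954  245.        ]
[413.39883511 305.69664837  86.        ]
[580.3083326  308.35260258 100.        ]
```

```bash
cat > ov.py <<'E'
from h import *
import sys
def overlay(p,bh,name,extra=(),imgs=('scene0','top0')):
    x,y,yaw=p
    for c,f in zip(('scene','top'),imgs):
        im=cv2.imread(f'pics/{f}.png');X,Y,w,h=(100,130,260,170) if c=='scene' else (110,130,280,140)
        k=2.85;im=cv2.resize(im[Y:Y+h,X:X+w],None,fx=k,fy=k,interpolation=cv2.INTER_CUBIC)
        E=box(-125,125,-200,200,0,bh)
        for sx in(-75,75):
            for dx,dz in((-8,108),(8,108),(0,116)): E.append(((sx+dx,-190,dz),(sx+dx,190,dz)))
        for col,ed in [((0,255,0),E)]+list(extra):
            ed2=[(tf(x,y,yaw,a)[0],tf(x,y,yaw,b)[0]) for a,b in ed] if col!=(255,0,255) else ed
            draw(c,im,ed2,col,np.array((X,Y)),k)
        cv2.imwrite(f'pics/{c}_{name}.png',im)
E
python3 - <<'E'
from ov import *
overlay((496.9,-25.3,-7.84),20,'o1')
E
```

```text
(no output)
```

View pics/scene_o1.png

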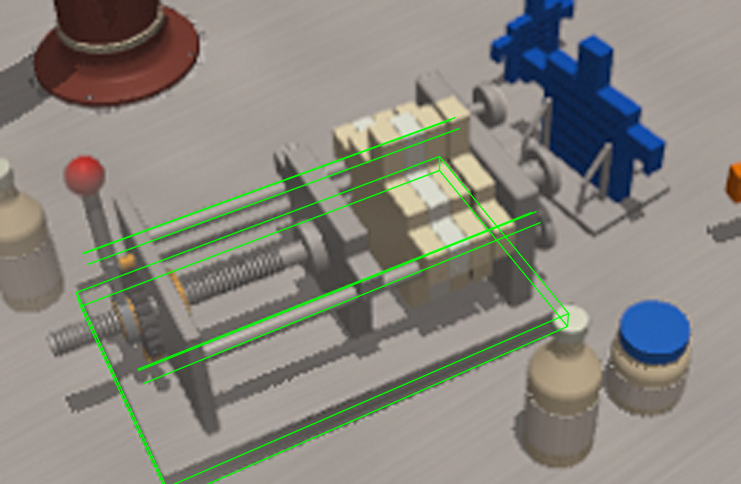

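View pics/top_o1.png

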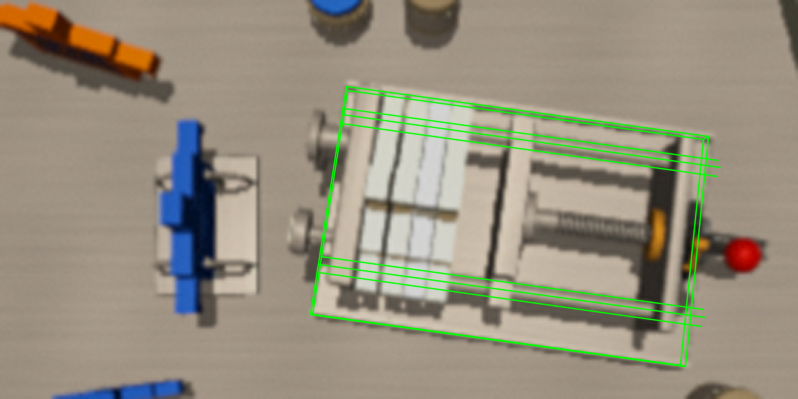

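```bash
cat >> h.py <<'E'
def tri(uvs):
    A=np.zeros((3,3));b=np.zeros(3)
    L=[ray(c,uv) for c,uv in uvs]
    for o,v in L:
        v=v/np.linalg.norm(v);M=np.eye(3)-np.outer(v,v);A+=M;b+=M@o
    P=np.linalg.solve(A,b);return P,[np.linalg.norm(np.cross(P-o,v/np.linalg.norm(v))) for o,v in L]
def plate_edges():
    E=[]
    for b in((-60,60,-10,10,0,120),(-15,15,-10,10,120,165),(-96,-60,-10,10,76,100),(60,96,-10,10,76,100)): E+=box(*b)
    return E
def place(E,x,y,z,yaw): return [(tf(x,y,yaw,a)[0]+[0,0,z],tf(x,y,yaw,b)[0]+[0,0,z]) for a,b in E]
E
python3 - <<'E'
from ov import *
print('ball',tri([('scene',z2p('scene',(84,175))),('top',z2p('top',(742,255)))]))
print('tab',tri([('scene',z2p('scene',(596,44))),('top',z2p('top',(172,208)))]))
# red & blue centroid masks
for c in('scene','top'):
    im=cv2.imread(f'pics/{c}0.png').astype(int);b,g,r_=im[...,0],im[...,1],im[...,2]
    m=(r_>120)&(g<90)&(b<90)
    n,l,s,ce=cv2.connectedComponentsWithStats(m.astype(np.uint8))
    print(c,[(tuple(s[i]),ce[i].round(1)) for i in range(1,n) if s[i][4]>20])
p=(496.9,-25.3,-7.84)
def loc(P):
    P=np.array(P)-[p[0],p[1],0];c,s=np.cos(np.radians(p[2])),np.sin(np.radians(p[2]))
    return np.array([c*P[0]+s*P[1],-s*P[0]+c*P[1],P[2]]).round(1)
print('ball local',loc(tri([('scene',z2p('scene',(84,175))),('top',z2p('top',(742,255)))])[0]))
for nm,uv in(('pressL top',(513,116)),('pressR top',(534,119)),('pressL bot',(490,305)),('pressR bot',(510,306)),('packR top',(473,104)),('packR bot',(445,301)),('brL',(690,136)),('brR',(662,328))):
    for z in(100,120,140,154,165,173,185,205): print(nm,z,loc(atz('top',z2p('top',uv),z)),end=' ')
    print()
overlay(p,20,'o2',[((255,0,255),place(plate_edges(),497,307,10,0)),((0,255,255),box(-65,65,-22-30,-30,43,173))])
E
```

```text
ball (array([ 449.57463719, -200.46815527,  248.38953223]), [np.float64(1.113810655797629), np.float64(1.1138106557977874)])
tab (array([497.72485695, 306.00768949, 174.84789502]), [np.float64(2.669456647719577), np.float64(2.6694566477196218)])
scene [((np.int32(133), np.int32(154), np.int32(25), np.int32(11), np.int32(129)), array([146.2, 159.7])), ((np.int32(358), np.int32(166), np.int32(58), np.int32(48), np.int32(560)), array([386.4, 189.4])), ((np.int32(123), np.int32(185), np.int32(14), np.int32(11), np.int32(114)), array([128.8, 190. ]))]
top [((np.int32(103), np.int32(134), np.int32(28), np.int32(7), np.int32(47)), array([117.3, 138. ])), ((np.int32(134), np.int32(138), np.int32(16), np.int32(11), np.int32(26)), array([140.8, 145.1])), ((np.int32(150), np.int32(146), np.int32(14), np.int32(9), np.int32(22)), array([156. , 151.1])), ((np.int32(366), np.int32(213), np.int32(11), np.int32(13), np.int32(110)), array([371. , 218.9])), ((np.int32(506), np.int32(250), np.int32(6), np.int32(8), np.int32(34)), array([508.4, 253.6])), ((np.int32(267), np.int32(346), np.int32(22), np.i
[... 1561 characters left out ...]
ackR bot 140 [-94.2  63.2 140. ] packR bot 154 [-94.5  63.5 154. ] packR bot 165 [-94.8  63.7 165. ] packR bot 173 [-95.   63.9 173. ] packR bot 185 [-95.2  64.1 185. ] packR bot 205 [-95.7  64.6 205. ] 
brL 100 [ 105.  -161.1  100. ] brL 120 [ 100.7 -156.4  120. ] brL 140 [  96.4 -151.7  140. ] brL 154 [  93.4 -148.3  154. ] brL 165 [  91.1 -145.7  165. ] brL 173 [  89.4 -143.8  173. ] brL 185 [  86.8 -141.   185. ] brL 205 [  82.5 -136.3  205. ] 
brR 100 [ -90.3 -153.4  100. ] brR 120 [ -90.8 -148.8  120. ] brR 140 [ -91.3 -144.2  140. ] brR 154 [ -91.7 -141.   154. ] brR 165 [ -92.  -138.5  165. ] brR 173 [ -92.2 -136.7  173. ] brR 185 [ -92.5 -133.9  185. ] brR 205 [ -93.  -129.3  205. ]
```

View pics/scene_o2.png

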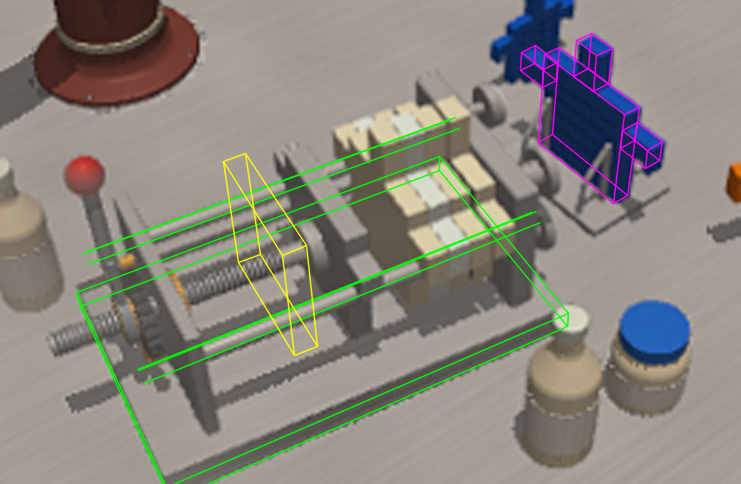

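View pics/top_o2.png

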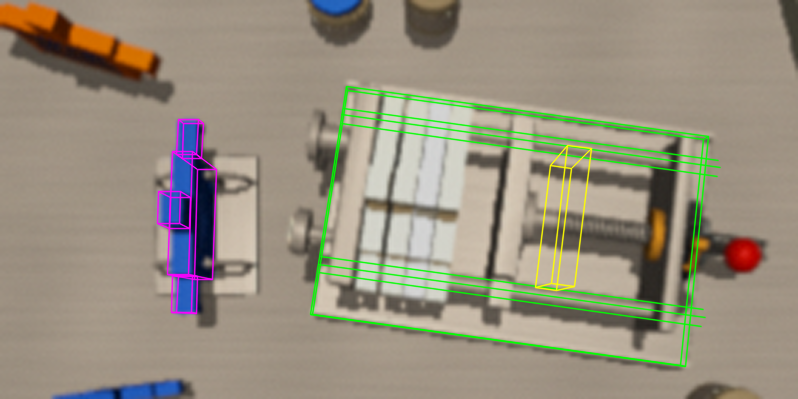

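```bash
cat > pl.py <<'E'
from h import *
import json,sys
def RR(rpy): return Ro.from_euler('xyz',rpy,degrees=True)
def plan(start,way,step=39.9,ang=8.4,per=5):
    """start,(pos,rpy); way list of (pos,rpy[,step])"""
    rows=[];p,R=np.array(start[0],float),RR(start[1])
    for w in way:
        q,S=np.array(w[0],float),RR(w[1]);st=w[2] if len(w)>2 else step
        d=(R.inv()*S).as_rotvec();n=max(1,int(np.ceil(max(np.linalg.norm(q-p)/st,np.degrees(np.linalg.norm(d))/ang)-1e-6)))
        for i in range(1,n+1): rows.append((p+(q-p)*i/n,R*Ro.from_rotvec(d*i/n)))
        p,R=q,S
    P,Q=np.array(start[0],float),RR(start[1])
    for k in range(0,len(rows),per):
        out=[]
        for a,b in rows[k:k+per]:
            out.append([(Q.inv().apply(a-P)/200).round(3).tolist(),((Q.inv()*b).as_rotvec()/(np.pi/2)).round(3).tolist()])
        # resulting commanded pose from rounded numbers
        l=out[-1];P=P+Q.apply(np.array(l[0])*200);Q=Q*Ro.from_rotvec(np.array(l[1])*np.pi/2)
        print(json.dumps(out).replace(' ',''))
def now():
    from workcell import r
    o=r.get_obs();print('t',o['time'],o['eef_pos'].round(1),o['orientation'].round(2),'F',o['contact_force'].round(1),'w',round(o['grip_width'],1));return o['eef_pos'],o['orientation']
E
python3 - <<'E'
from pl import *
s=now()
plan(s,[((430,-350,350),(180,0,50)),((520,0,360),(180,0,75)),((497,307,240),(180,0,90))])
E
```

```text
t 1.2 [ 276.7 -588.1  218.6] [-180.    -0.    25.2] F [-0.3 -0.4  0.4] w 93.3
[[[0.15,-0.094,-0.082],[-0.0,-0.0,-0.034]],[[0.3,-0.188,-0.164],[-0.0,-0.0,-0.069]],[[0.45,-0.282,-0.246],[-0.0,-0.0,-0.103]],[[0.6,-0.376,-0.328],[-0.0,-0.0,-0.138]],[[0.75,-0.469,-0.41],[-0.0,-0.0,-0.172]]]
[[[0.17,-0.051,-0.083],[-0.0,-0.0,-0.035]],[[0.34,-0.101,-0.165],[-0.0,-0.0,-0.069]],[[0.509,-0.152,-0.247],[-0.0,-0.0,-0.104]],[[0.657,-0.255,-0.252],[-0.0,-0.0,-0.131]],[[0.806,-0.358,-0.257],[-0.0,-0.0,-0.159]]]
[[[0.169,-0.064,-0.005],[-0.0,-0.0,-0.028]],[[0.338,-0.128,-0.01],[-0.0,-0.0,-0.056]],[[0.507,-0.191,-0.015],[-0.0,-0.0,-0.083]],[[0.676,-0.255,-0.02],[-0.0,-0.0,-0.111]],[[0.845,-0.318,-0.025],[-0.0,-0.0,-0.139]]]
[[[0.179,-0.025,-0.005],[-0.0,-0.0,-0.028]],[[0.358,-0.051,-0.01],[-0.0,-0.0,-0.056]],[[0.537,-0.076,-0.015],[-0.0,-0.0,-0.083]],[[0.69,-0.153,0.052],[-0.0,-0.0,-0.102]],[[0.843,-0.23,0.119],[-0.0,-0.0,-0.12]]]
[[[0.164,-0.048,0.066],[-0.0,-0.0,-0.019]],[[0.328,-0.095,0.133],[-0.0,-0.0,-0.037]],[[0.493,-0.142,0.2],[-0.0,-0.0,-0.056]],[[0.657,-0.189,0.266],[-0.0,-0.0,-0.074]],[[0.822,-0.236,0.333],[-0.0,-0.0,-0.093]]]
[[[0.169,-0.023,0.067],[-0.0,-0.0,-0.018]],[[0.339,-0.045,0.133],[-0.0,-0.0,-0.037]]]
```

{"op": "carry_out", "data": {
  "deltas": [
    [[0.15,-0.094,-0.082],[0,0,-0.034]],
    [[0.3,-0.188,-0.164],[0,0,-0.069]],
    [[0.45,-0.282,-0.246],[0,0,-0.103]],
    [[0.6,-0.376,-0.328],[0,0,-0.138]],
    [[0.75,-0.469,-0.41],[0,0,-0.172]]
  ],
  "jaw": 0.6
}}

```text
time: 1.7
eef_pos: [373.2, -438.1, 301.5]
orientation: [180.0, -0.0, 40.8]
contact_force: [1.0, -0.7, 0.1]
grip_width: 58.1
```

{"op": "carry_out", "data": {
  "deltas": [
    [[0.17,-0.051,-0.083],[0,0,-0.035]],
    [[0.34,-0.101,-0.165],[0,0,-0.069]],
    [[0.509,-0.152,-0.247],[0,0,-0.104]],
    [[0.657,-0.255,-0.252],[0,0,-0.131]],
    [[0.806,-0.358,-0.257],[0,0,-0.159]]
  ]
}}

```text
time: 2.2
eef_pos: [448.8, -278.7, 352.8]
orientation: [179.9, -0.0, 55.1]
contact_force: [0.7, -0.2, 0.5]
grip_width: 55.7
```

{"op": "carry_out", "data": {
  "deltas": [
    [[0.169,-0.064,-0.005],[0,0,-0.028]],
    [[0.338,-0.128,-0.01],[0,0,-0.056]],
    [[0.507,-0.191,-0.015],[0,0,-0.083]],
    [[0.676,-0.255,-0.02],[0,0,-0.111]],
    [[0.845,-0.318,-0.025],[0,0,-0.139]]
  ]
}}

```text
time: 2.7
eef_pos: [493.1, -103.7, 357.4]
orientation: [180.0, 0.0, 67.6]
contact_force: [0.3, 0.3, 0.3]
grip_width: 55.9
```

{"op": "carry_out", "data": {
  "deltas": [
    [[0.179,-0.025,-0.005],[0,0,-0.028]],
    [[0.358,-0.051,-0.01],[0,0,-0.056]],
    [[0.537,-0.076,-0.015],[0,0,-0.083]],
    [[0.69,-0.153,0.052],[0,0,-0.102]],
    [[0.843,-0.23,0.119],[0,0,-0.12]]
  ]
}}

```text
time: 3.2
eef_pos: [515.3, 69.7, 333.3]
orientation: [179.9, -0.0, 78.4]
contact_force: [0.5, -0.4, -0.2]
grip_width: 55.8
```

{"op": "carry_out", "data": {
  "deltas": [
    [[0.164,-0.048,0.066],[0,0,-0.019]],
    [[0.328,-0.095,0.133],[0,0,-0.037]],
    [[0.493,-0.142,0.2],[0,0,-0.056]],
    [[0.657,-0.189,0.266],[0,0,-0.074]],
    [[0.822,-0.236,0.333],[0,0,-0.093]]
  ]
}}

```text
time: 3.7
eef_pos: [502.1, 240.0, 266.4]
orientation: [180.0, -0.0, 86.7]
contact_force: [0.3, 0.9, 0.5]
grip_width: 55.7
```

{"op": "carry_out", "data": {
  "deltas": [
    [[0.169,-0.023,0.067],[0,0,-0.018]],
    [[0.339,-0.045,0.133],[0,0,-0.037]],
    [[0.339,-0.045,0.133],[0,0,-0.037]]
  ]
}}

```text
time: 4.0
eef_pos: [493.7, 312.4, 238.3]
orientation: [-179.7, -0.2, 90.5]
contact_force: [-0.7, -0.4, 1.3]
grip_width: 55.8
```

```bash
python3 - <<'E'
from ov import *
from pl import now
from workcell import r
p,o=now()
for c in('scene','top'): cv2.imwrite(f'pics/{c}1.png',r.get_image(c))
# finger boxes, world: gripper at p
E=box(-46,-28,-7,7,0,60)+box(28,46,-7,7,0,60)
overlay((496.9,-25.3,-7.84),20,'o3',[((255,0,255),place(plate_edges(),497,307,10,0)+place(E,p[0],p[1],p[2],0))],('scene1','top1'))
now()
E
```

```text
t 4.0 [493.7 312.4 238.3] [-1.7974e+02 -1.6000e-01  9.0510e+01] F [-0.7 -0.4  1.3] w 55.8
t 4.1 [496.8 307.3 239.7] [-1.7996e+02  4.0000e-02  9.0080e+01] F [ 0.5  0.1 -0.3] w 56.2
```

View pics/scene_o3.png

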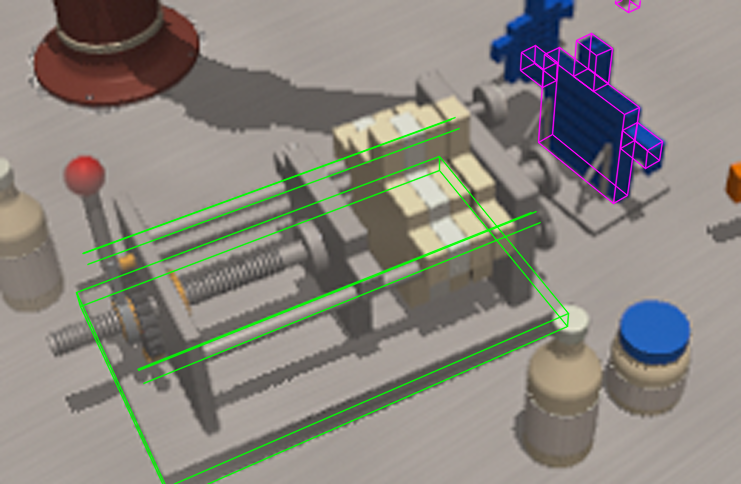

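View pics/top_o3.png

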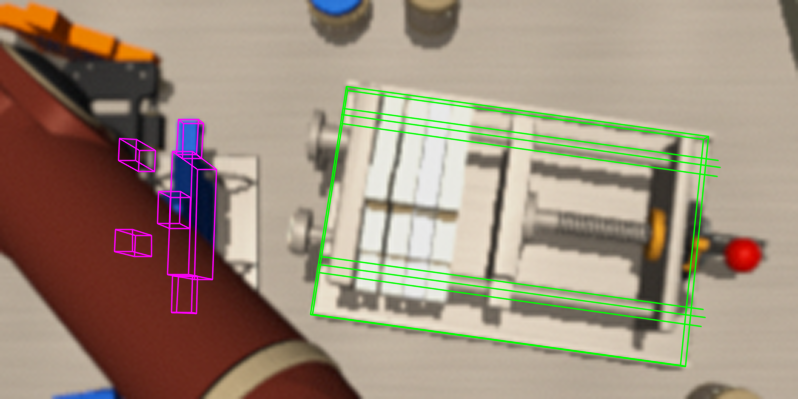

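{"op": "carry_out", "data": {
  "deltas": [
    [[0,0,0.2],[0,0,0]],
    [[0,0,0.4],[0,0,0]],
    [[0,0,0.48],[0,0,0]],
    [[0,0,0.515],[0,0,0]],
    [[0,0,0.515],[0,0,0]]
  ]
}}

```text
time: 4.6
eef_pos: [497.8, 305.6, 137.1]
orientation: [180.0, 0.1, 89.9]
contact_force: [0.9, -0.2, 0.7]
grip_width: 55.9
```

{"op": "carry_out", "data": {
  "deltas": [
    [[0,0,0],[0,0,0]],
    [[0,0,0],[0,0,0]],
    [[0,0,0],[0,0,0]],
    [[0,0,0],[0,0,0]],
    [[0,0,0],[0,0,0]]
  ],
  "jaw": 0,
  "grip_force": 35
}}

```text
time: 5.1
eef_pos: [497.2, 307.4, 137.9]
orientation: [179.9, -0.0, 90.0]
contact_force: [-1.6, 0.3, 2.9]
grip_width: 29.9
```

```bash
python3 - <<'E'
from pl import *
s=((497,307,137),(180,0,90))
plan(s,[((497,307,355),(180,0,90)),((503,17,355),(180,0,82.16))],step=39)
E
```

```text
[[[0.0,0.0,-0.182],[0.0,0.0,0.0]],[[0.0,0.0,-0.363],[0.0,0.0,0.0]],[[0.0,0.0,-0.545],[0.0,0.0,0.0]],[[0.0,0.0,-0.727],[0.0,0.0,0.0]],[[0.0,0.0,-0.908],[0.0,0.0,0.0]]]
[[[0.0,0.0,-0.182],[0.0,0.0,0.0]],[[-0.181,0.004,-0.182],[0.0,-0.0,0.011]],[[-0.362,0.008,-0.182],[0.0,-0.0,0.022]],[[-0.544,0.011,-0.182],[0.0,-0.0,0.033]],[[-0.725,0.015,-0.182],[0.0,-0.0,0.044]]]
[[[-0.181,0.016,0.0],[-0.0,-0.0,0.01]],[[-0.361,0.033,0.0],[-0.0,-0.0,0.021]],[[-0.542,0.049,0.0],[-0.0,-0.0,0.032]],[[-0.722,0.065,0.0],[-0.0,-0.0,0.043]]]
```

{"op": "carry_out", "data": {
  "deltas": [
    [[0,0,-0.1],[0,0,0]],
    [[0,0,-0.3],[0,0,0]],
    [[0,0,-0.5],[0,0,0]],
    [[0,0,-0.727],[0,0,0]],
    [[0,0,-0.908],[0,0,0]]
  ]
}}

```text
time: 5.6
eef_pos: [496.7, 306.8, 320.2]
orientation: [-180.0, 0.0, 90.0]
contact_force: [1.2, 0.9, -4.9]
grip_width: 30.0
```

{"op": "carry_out", "data": {
  "deltas": [
    [[0,0,-0.182],[0,0,0]],
    [[-0.181,0.004,-0.182],[0,0,0.011]],
    [[-0.362,0.008,-0.182],[0,0,0.022]],
    [[-0.544,0.011,-0.182],[0,0,0.033]],
    [[-0.725,0.015,-0.182],[0,0,0.044]]
  ]
}}

```text
time: 6.1
eef_pos: [499.1, 160.1, 353.8]
orientation: [-179.9, 0.1, 86.0]
contact_force: [1.8, -0.3, -3.6]
grip_width: 29.5
```

{"op": "carry_out", "data": {
  "deltas": [
    [[-0.181,0.016,0],[0,0,0.01]],
    [[-0.361,0.033,0],[0,0,0.021]],
    [[-0.542,0.049,0],[0,0,0.032]],
    [[-0.722,0.065,0],[0,0,0.043]],
    [[-0.722,0.065,0],[0,0,0.043]]
  ]
}}

```text
time: 6.6
eef_pos: [502.5, 8.9, 353.4]
orientation: [-179.8, 0.4, 81.5]
contact_force: [0.2, 0.3, -4.0]
grip_width: 30.1
```

```bash
python3 - <<'E'
from ov import *
from pl import now
from workcell import r
now()
for c in('scene','top'): cv2.imwrite(f'pics/{c}2.png',r.get_image(c))
p,o=now()
yaw=o[2]-90;z=p[2]-127
E=place(plate_edges(),p[0],p[1],z,yaw)
overlay((496.9,-25.3,-7.84),20,'o4',[((255,0,255),E)],('scene2','top2'))
for c in('scene','top'):
    im=cv2.imread(f'pics/{c}2.png');X,Y=((140,40) if c=='scene' else(190,130))
    k=4;im=cv2.resize(im[Y:Y+140,X:X+190],None,fx=k,fy=k,interpolation=cv2.INTER_CUBIC)
    draw(c,im,E,(255,0,255),np.array((X,Y)),k)
    cv2.imwrite(f'pics/{c}2z.png',im)
E
```

```text
t 6.6 [502.5   8.9 353.4] [-179.85    0.39   81.49] F [ 0.2  0.3 -4. ] w 30.1
t 6.7 [502.3  16.1 354. ] [-179.84    0.     82.03] F [-0.2  1.2 -2.8] w 29.8
```

View pics/scene2z.png

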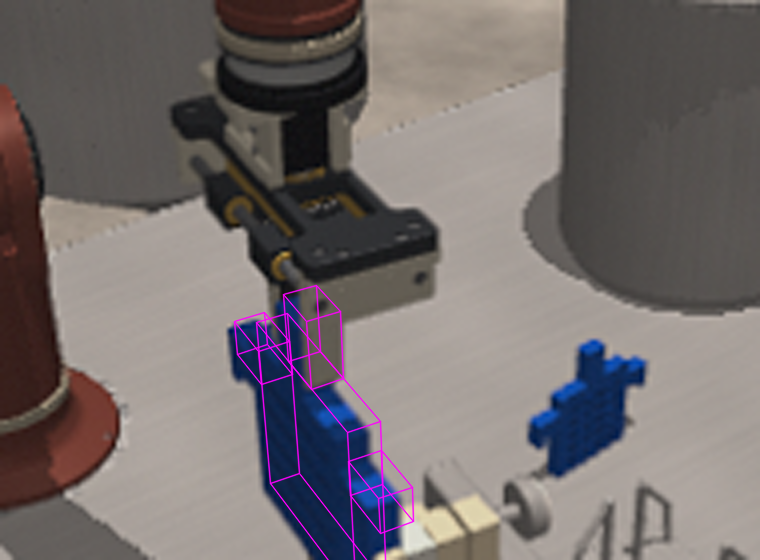

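View pics/top2z.png

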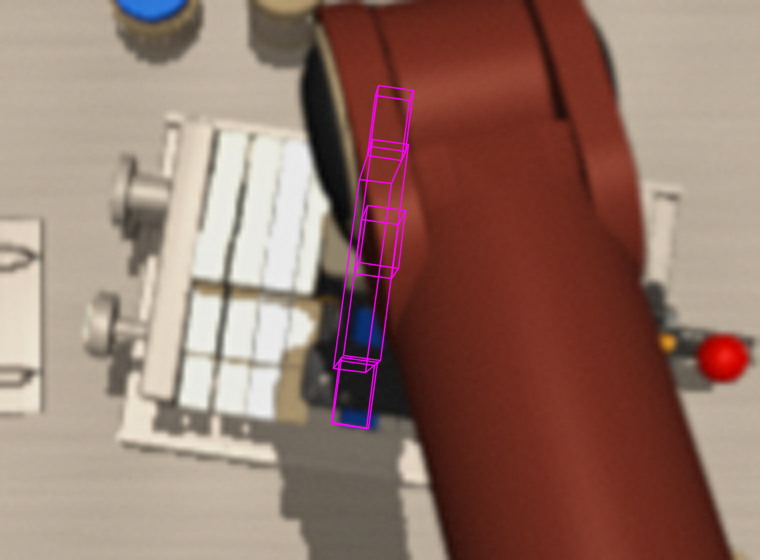

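```bash
python3 - <<'E'
from ov import *
from pl import now
from workcell import r
for c in('scene','top'):
  im=r.get_image(c);cv2.imwrite(f'pics/{c}3.png',im)
  p,o=now()
  E=place(plate_edges(),p[0],p[1],p[2]-127.5,o[2]-90)
  X,Y=((140,40) if c=='scene' else(190,130))
  k=4;im=cv2.resize(im[Y:Y+140,X:X+190],None,fx=k,fy=k,interpolation=cv2.INTER_CUBIC)
  draw(c,im,E,(255,0,255),np.array((X,Y)),k)
  cv2.imwrite(f'pics/{c}3z.png',im)
E
```

```text
t 6.75 [502.4  17.8 354.3] [-1.7987e+02 -5.0000e-02  8.2200e+01] F [-0.3  0.3 -4.4] w 29.7
t 6.8 [502.5  18.5 354.5] [-1.799e+02 -6.000e-02  8.231e+01] F [-0.6  1.3 -3.1] w 29.7
```

View pics/scene3z.png

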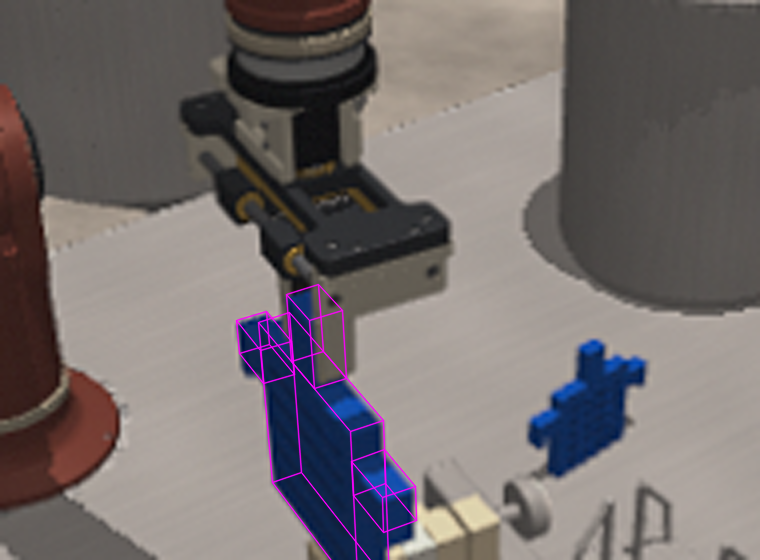

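View pics/top3z.png

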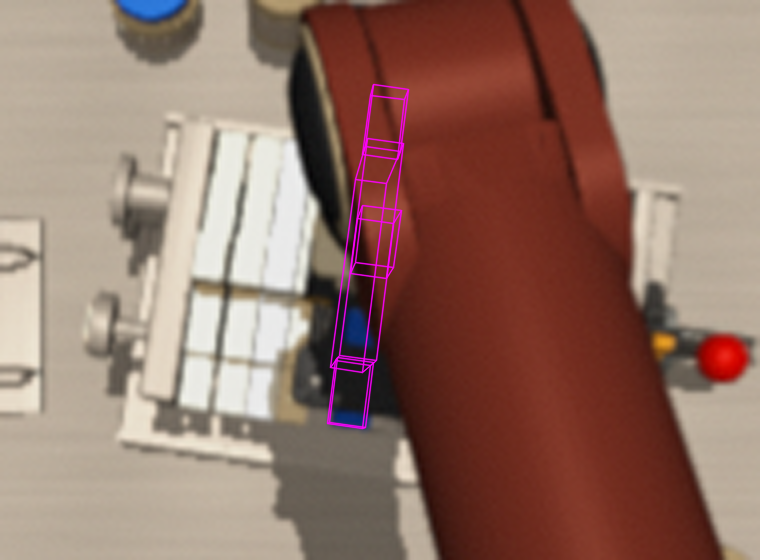

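```bash
python3 - <<'E'
from ov import *
p=(496.9,-25.3,-7.84)
for c in('scene','top'):
  im=cv2.imread(f'pics/{c}0.png');X,Y=((170,140) if c=='scene' else(225,150))
  k=6;im=cv2.resize(im[Y:Y+95,X:X+125],None,fx=k,fy=k,interpolation=cv2.INTER_CUBIC)
  E=box(-65,65,0.5,22.5,35,165)
  E+=[((x,63,116),(x,63,140)) for x in(-96,96,-60,60)]+[((-96,63,140),(96,63,140)),((-60,63,160),(60,63,160)),((-60,63,160),(-60,63,40)),((60,63,160),(60,63,40))]
  E2=[((sx*75,0,116),(sx*75,80,116)) for sx in(-1,1)]
  draw(c,im,[(tf(*p,a)[0],tf(*p,b)[0]) for a,b in E],(0,255,255),np.array((X,Y)),k)
  draw(c,im,[(tf(*p,a)[0],tf(*p,b)[0]) for a,b in E2],(0,255,0),np.array((X,Y)),k)
  cv2.imwrite(f'pics/{c}_o5.png',im)
E
```

```text
(no output)
```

View pics/scene_o5.png

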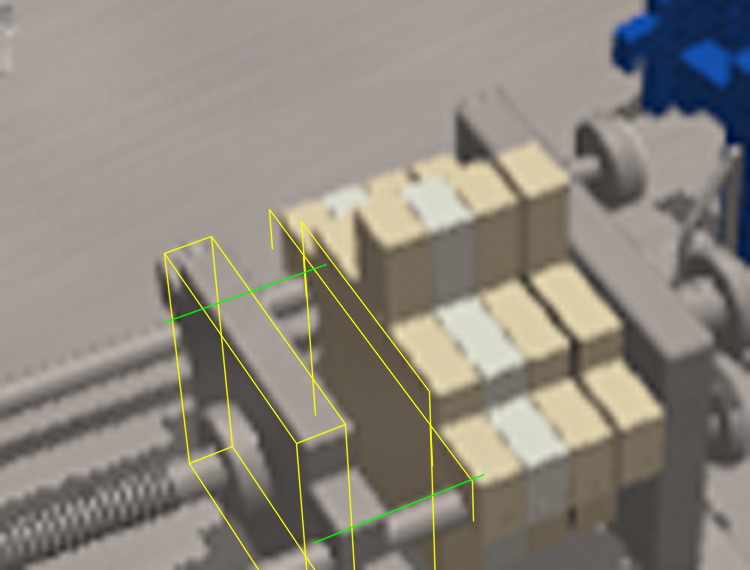

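View pics/top_o5.png

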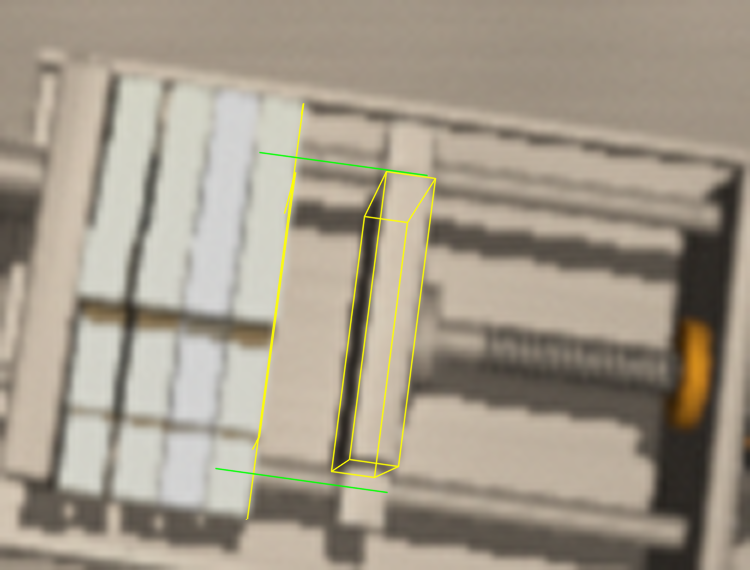

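```bash
python3 - <<'E'
from ov import *
p=(496.9,-25.3,-7.84)
tiles=[]
for c,yr in(('scene',(-130,0)),('top',(-130,0))):
 for sx in(-75,75):
  im=cv2.imread(f'pics/{c}0.png')
  q=proj(c,tf(*p,[(sx,(yr[0]+yr[1])/2,110)]))[0].astype(int);X,Y=q-[16,13]
  X,Y=int(X),int(Y);k=12
  t=cv2.resize(im[Y:Y+26,X:X+32],None,fx=k,fy=k,interpolation=cv2.INTER_CUBIC)
  # silhouettes of cylinder
  E=[]
  for a in np.radians(range(0,360,15)):
    E.append(((sx+8*np.cos(a),-165,108+8*np.sin(a)),(sx+8*np.cos(a),20,108+8*np.sin(a))))
  draw(c,t,[(tf(*p,a)[0],tf(*p,b)[0]) for a,b in E],(0,255,0),np.array((X,Y)),k)
  t2=cv2.resize(im[Y:Y+26,X:X+32],None,fx=k,fy=k,interpolation=cv2.INTER_CUBIC)
  tiles.append(np.vstack([t,t2]))
cv2.imwrite('pics/rails.png',cv2.resize(np.hstack(tiles),(800,325)))
cv2.imwrite('pics/rails_s.png',np.hstack(tiles[:2]));cv2.imwrite('pics/rails_t.png',np.hstack(tiles[2:]))
E
```

```text
(no output)
```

View pics/rails_s.png

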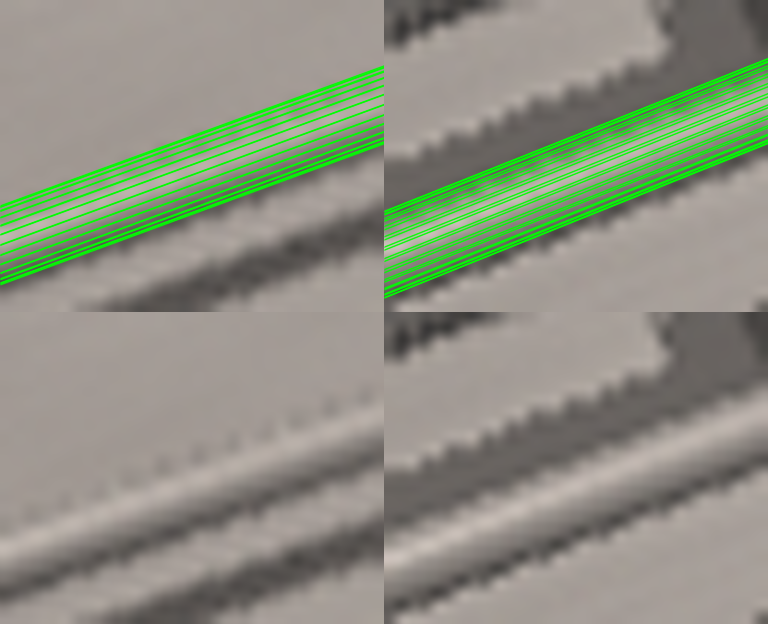

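View pics/rails_t.png

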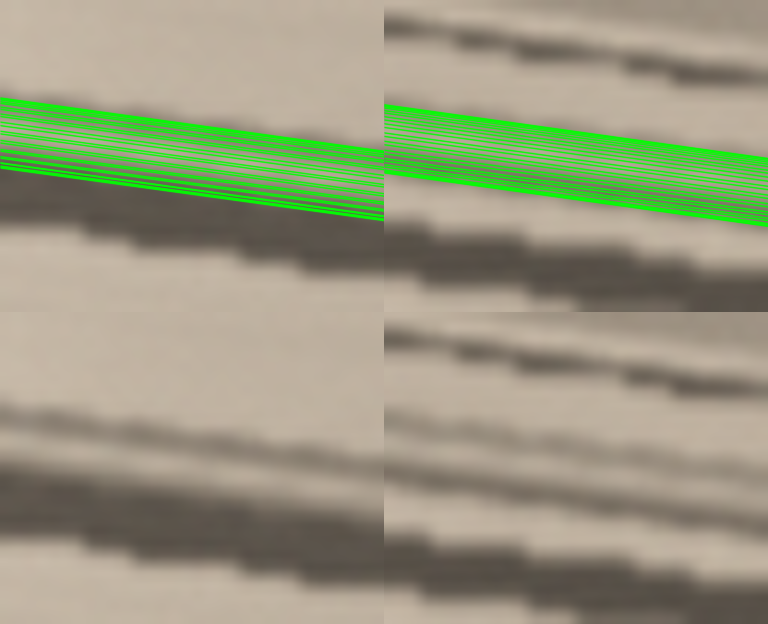

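{"op": "carry_out", "data": {
  "deltas": [
    [[-0.001,0,0.15],[0,0,0]],
    [[-0.002,0,0.35],[0,0,0]],
    [[-0.003,0,0.5],[0,0,0]],
    [[-0.003,0,0.6],[0,0,0]],
    [[-0.003,0,0.6],[0,0,0]]
  ]
}}

```text
time: 7.3
eef_pos: [500.4, 17.8, 232.2]
orientation: [-179.6, 0.0, 82.4]
contact_force: [-0.8, 0.2, -4.3]
grip_width: 29.9
```

{"op": "carry_out", "data": {
  "deltas": [
    [[0,0,0.1],[0,0,0]],
    [[0,0,0.2],[0,0,0]],
    [[0,0,0.25],[0,0,0]],
    [[0,0,0.25],[0,0,0]]
  ]
}}

```text
time: 7.7
eef_pos: [502.7, 17.1, 184.8]
orientation: [-179.9, -0.0, 82.2]
contact_force: [-0.6, 0.5, -3.8]
grip_width: 29.5
```

```bash
python3 - <<'E'
from ov import *
from pl import now
from workcell import r
for c in('scene','top'):
  p,o=now()
  im=r.get_image(c);cv2.imwrite(f'pics/{c}4.png',im)
  E=place(plate_edges(),p[0],p[1],p[2]-127.5,o[2]-90)
  X,Y=((150,120) if c=='scene' else(190,130))
  k=4;im=cv2.resize(im[Y:Y+140,X:X+190],None,fx=k,fy=k,interpolation=cv2.INTER_CUBIC)
  cv2.imwrite(f'pics/{c}4y.png',im)
  draw(c,im,E,(255,0,255),np.array((X,Y)),k)
  cv2.imwrite(f'pics/{c}4z.png',im)
E
```

```text
t 7.7 [502.7  17.1 184.8] [-179.91   -0.     82.24] F [-0.6  0.5 -3.8] w 29.5
t 7.75 [503.4  17.1 185.7] [ 1.7997e+02 -3.0000e-02  8.2230e+01] F [-0.2 -0.3 -3.1] w 30.0
```

View pics/scene4z.png

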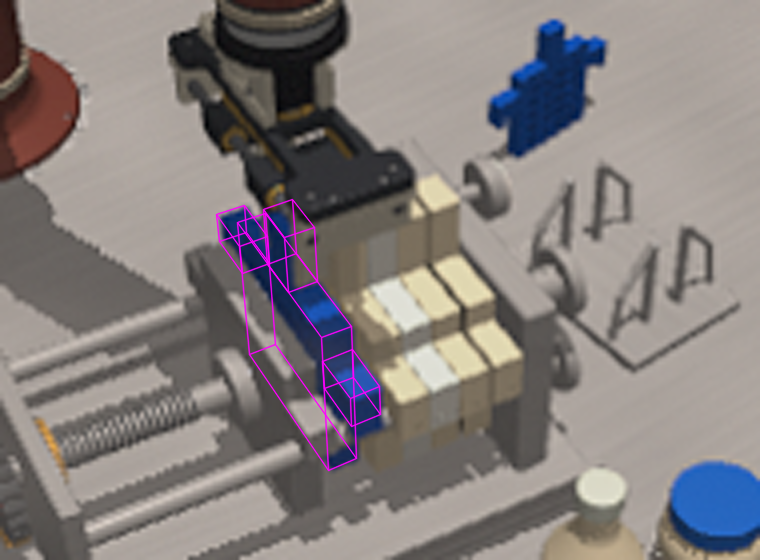

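View pics/top4z.png

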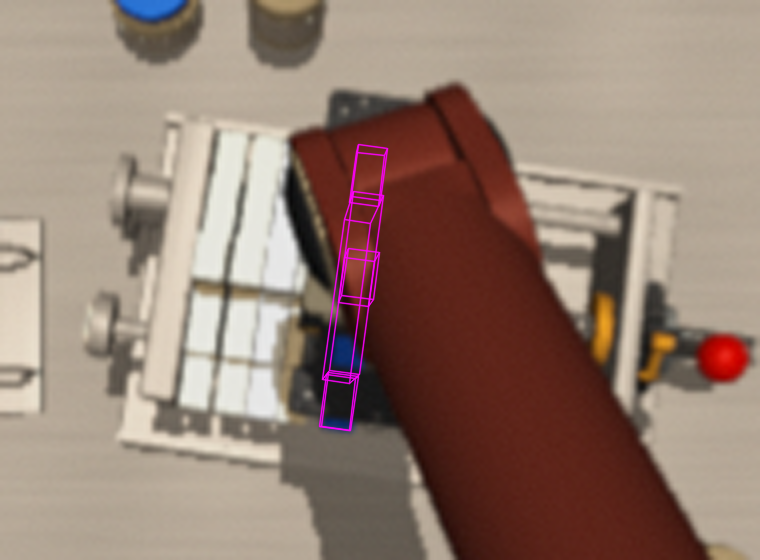

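{"op": "carry_out", "data": {
  "deltas": [
    [[0,0,0.03],[0,0,0]],
    [[0,0,0.055],[0,0,0]],
    [[0,0,0.075],[0,0,0]],
    [[0,0,0.08],[0,0,0]]
  ]
}}

```text
time: 8.2
eef_pos: [502.6, 16.4, 168.6]
orientation: [-179.9, 0.0, 82.2]
contact_force: [-0.3, 0.0, -4.3]
grip_width: 29.7
```

{"op": "carry_out", "data": {
  "deltas": [
    [[0,0,0.008],[0,0,0]],
    [[0,0,0.012],[0,0,0]],
    [[0,0,0.012],[0,0,0]]
  ]
}}

```text
time: 8.5
eef_pos: [503.0, 16.5, 167.7]
orientation: [180.0, 0.0, 82.2]
contact_force: [-4.1, 0.5, 5.1]
grip_width: 29.8
```

{"op": "carry_out", "data": {
  "deltas": [
    [[0,0,0],[0,0,0]],
    [[0,0,0],[0,0,0]],
    [[0,0,0],[0,0,0]]
  ],
  "jaw": 0.6
}}

```text
time: 8.8
eef_pos: [503.5, 16.6, 166.8]
orientation: [179.9, -0.0, 82.2]
contact_force: [-0.3, -0.1, 0.3]
grip_width: 49.1
```

{"op": "carry_out", "data": {
  "deltas": [
    [[0,0,-0.1],[0,0,0]],
    [[0,0,-0.3],[0,0,0]],
    [[0,0,-0.5],[0,0,0]],
    [[0,0,-0.7],[0,0,0]],
    [[0,0,-0.9],[0,0,0]]
  ]
}}

```text
time: 9.3
eef_pos: [502.9, 16.5, 348.4]
orientation: [180.0, -0.0, 82.2]
contact_force: [0.2, 1.4, -0.1]
grip_width: 56.0
```

```bash
python3 - <<'E'
from ov import *
from pl import now
from workcell import r
p=(496.9,-25.3,-7.84)
now()
for c in('scene','top'):
  im=r.get_image(c);cv2.imwrite(f'pics/{c}5.png',im)
  q=tf(*p,[(0,42.5,0)])[0]
  E=place(plate_edges(),q[0],q[1],40,p[2])
  X,Y=((110,130) if c=='scene' else(190,130))
  k=4;im=cv2.resize(im[Y:Y+140,X:X+190],None,fx=k,fy=k,interpolation=cv2.INTER_CUBIC)
  if c=='top': draw(c,im,E,(255,0,255),np.array((X,Y)),k)
  cv2.imwrite(f'pics/{c}5z.png',im)
now()
o=lambda l:tf(*p,[l])[0].round(1)
print(o((-23,-180,258)),o((0,-180,100)))
E
```

```text
t 9.3 [502.9  16.5 348.4] [ 1.7996e+02 -1.0000e-02  8.2170e+01] F [ 0.2  1.4 -0.1] w 56.0
t 9.4 [506.1  17.4 352.4] [ 1.7927e+02 -1.6000e-01  8.2170e+01] F [ 0.4 -0.2  0.5] w 55.9
[ 449.6 -200.5  258. ] [ 472.3 -203.6  100. ]
```

View pics/scene5z.png

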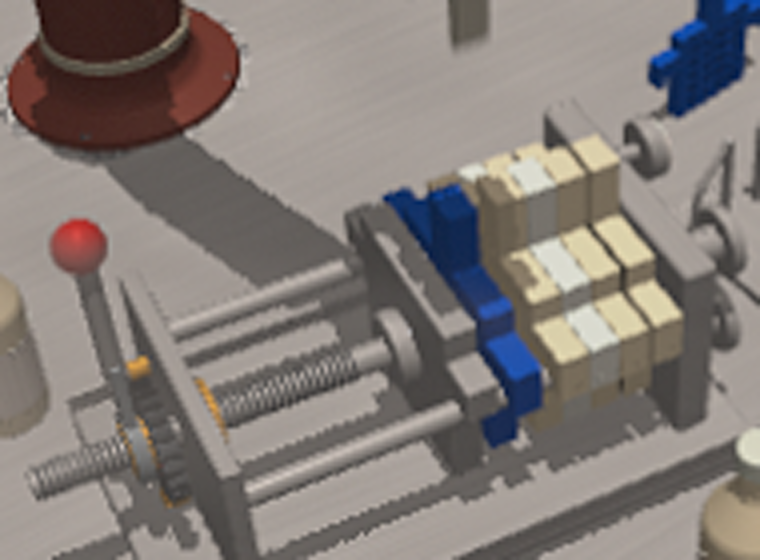

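View pics/top5z.png

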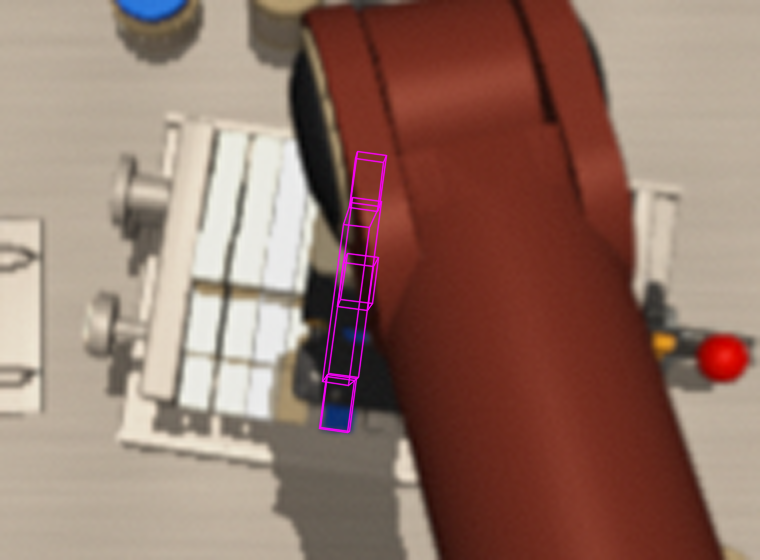

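```bash
python3 - <<'E'
from pl import *
s=((502.9,16.4,346.6),(180,0,82.16))
plan(s,[((449.6,-200.5,320),(180,0,82.16)),((449.6,-200.5,239.5),(180,0,82.16),30)],step=45,per=5)
E
```

```text
[[[-0.222,-0.023,0.027],[0.0,0.0,0.0]],[[-0.444,-0.046,0.053],[0.0,0.0,0.0]],[[-0.666,-0.07,0.08],[0.0,0.0,0.0]],[[-0.889,-0.093,0.106],[0.0,0.0,0.0]],[[-1.111,-0.116,0.133],[0.0,0.0,0.0]]]
[[[0.0,-0.0,0.134],[0.0,0.0,0.0]],[[0.0,-0.0,0.268],[0.0,0.0,0.0]],[[0.0,-0.0,0.402],[0.0,0.0,0.0]]]
```

{"op": "carry_out", "data": {
  "deltas": [
    [[-0.222,-0.023,0.027],[0,0,0]],
    [[-0.444,-0.046,0.053],[0,0,0]],
    [[-0.666,-0.07,0.08],[0,0,0]],
    [[-0.889,-0.093,0.106],[0,0,0]]
  ]
}}

```text
time: 9.8
eef_pos: [459.5, -158.6, 324.5]
orientation: [-180.0, -0.0, 82.2]
contact_force: [0.7, -0.1, -0.1]
grip_width: 55.7
```

{"op": "carry_out", "data": {
  "deltas": [
    [[-0.222,-0.023,0.027],[0,0,0]],
    [[-0.222,-0.023,0.1],[0,0,0]],
    [[-0.222,-0.023,0.25],[0,0,0]],
    [[-0.222,-0.023,0.37],[0,0,0]],
    [[-0.222,-0.023,0.429],[0,0,0]]
  ]
}}

```text
time: 10.3
eef_pos: [448.0, -200.1, 236.7]
orientation: [-179.7, -0.1, 82.2]
contact_force: [-0.4, -0.1, -0.7]
grip_width: 56.0
```

```bash
python3 - <<'E'
from ov import *
from pl import now
from workcell import r
for c in('scene','top'):
  now()
  im=r.get_image(c);cv2.imwrite(f'pics/{c}6.png',im)
  X,Y=((70,90) if c=='scene' else(270,150))
  k=4;im=cv2.resize(im[Y:Y+140,X:X+190],None,fx=k,fy=k,interpolation=cv2.INTER_CUBIC)
  cv2.imwrite(f'pics/{c}6z.png',im)
now()
E
```

```text
t 10.3 [ 448.  -200.1  236.7] [-1.7973e+02 -8.0000e-02  8.2160e+01] F [-0.4 -0.1 -0.7] w 56.0
t 10.35 [ 447.4 -199.8  235.6] [-1.796e+02 -1.200e-01  8.217e+01] F [-0.7 -0.2  0.1] w 55.8
t 10.4 [ 448.1 -200.   237.2] [-1.797e+02 -9.000e-02  8.218e+01] F [-0.4  0.4 -1.1] w 55.9
```

View pics/scene6z.png

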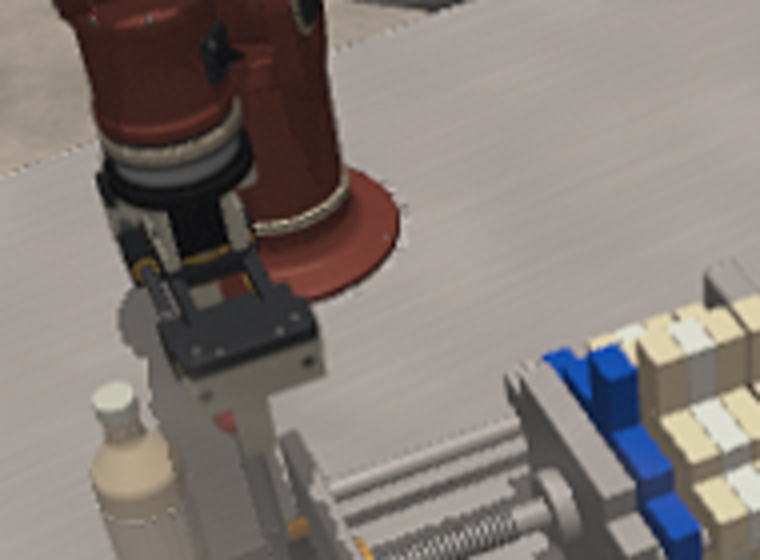

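```bash
cat > arc.py <<'E'
import numpy as np
# commanded tcp in filter-local: X, Z ; convert to deltas rows in (tool y, tool z)
def stroke(X0,Z0,ths,lag,R=150,d=9,per=5):
    rows=[(-R*np.sin(t)-lag,100+R*np.cos(t)-d) for t in ths]
    for k in range(0,len(rows),per):
        out=[[[0,round((x-X0)/200,3),round(-(z-Z0)/200,3)],[0,0,0]] for x,z in rows[k:k+per]]
        print(str(out).replace(' ',''))
        X0+=out[-1][0][1]*200;Z0-=out[-1][0][2]*200
    print('end',round(X0,2),round(Z0,2))
    return X0,Z0
E
python3 - <<'E'
from arc import *
from h import *
s=(-23,239.6)
s=stroke(*s,np.linspace(.154,.68,5)[1:],3)
s=stroke(*s,np.linspace(.68,-.70,10)[1:],-3)
print(atz('top',(376,280),160))
E
```

```text
[[[0,np.float64(-0.111),np.float64(0.023)],[0,0,0]],[[0,np.float64(-0.204),np.float64(0.057)],[0,0,0]],[[0,np.float64(-0.291),np.float64(0.103)],[0,0,0]],[[0,np.float64(-0.372),np.float64(0.16)],[0,0,0]]]
end -97.4 207.6
[[[0,np.float64(0.125),np.float64(-0.065)],[0,0,0]],[[0,np.float64(0.228),np.float64(-0.115)],[0,0,0]],[[0,np.float64(0.338),np.float64(-0.149)],[0,0,0]],[[0,np.float64(0.452),np.float64(-0.165)],[0,0,0]],[[0,np.float64(0.567),np.float64(-0.164)],[0,0,0]]]
[[[0,np.float64(0.113),np.float64(0.018)],[0,0,0]],[[0,np.float64(0.222),np.float64(0.054)],[0,0,0]],[[0,np.float64(0.325),np.float64(0.106)],[0,0,0]],[[0,np.float64(0.418),np.float64(0.173)],[0,0,0]]]
end 99.6 205.8
[ 295.62561031 -238.09861026  160.        ]
```

{"op": "carry_out", "data": {
  "deltas": [
    [[0,0,0],[0,0,0]],
    [[0,0,0],[0,0,0]],
    [[0,0,0],[0,0,0]]
  ],
  "jaw": 0.41
}}

```text
time: 10.7
eef_pos: [450.3, -200.6, 240.5]
orientation: [179.9, 0.0, 82.2]
contact_force: [-0.1, -0.9, -0.4]
grip_width: 39.3
```

{"op": "carry_out", "data": {
  "deltas": [
    [[0,-0.111,0.023],[0,0,0]],
    [[0,-0.204,0.057],[0,0,0]],
    [[0,-0.291,0.103],[0,0,0]],
    [[0,-0.372,0.16],[0,0,0]],
    [[0,-0.372,0.16],[0,0,0]]
  ]
}}

```text
time: 11.2
eef_pos: [374.8, -190.3, 207.7]
orientation: [-180.0, 0.0, 82.1]
contact_force: [0.1, -1.3, -0.2]
grip_width: 38.5
```

```bash
python3 - <<'E'
from ov import *
from pl import now
from workcell import r
for c in('scene','top'):
  now()
  im=r.get_image(c);cv2.imwrite(f'pics/{c}7.png',im)
  X,Y=((70,90) if c=='scene' else(270,150))
  k=4;im=cv2.resize(im[Y:Y+140,X:X+190],None,fx=k,fy=k,interpolation=cv2.INTER_CUBIC)
  cv2.imwrite(f'pics/{c}7z.png',im)
now()
E
```

```text
t 11.2 [ 374.8 -190.3  207.7] [-1.7997e+02  2.0000e-02  8.2130e+01] F [ 0.1 -1.3 -0.2] w 38.5
t 11.25 [ 375.7 -190.4  208.1] [-1.7999e+02  2.0000e-02  8.2140e+01] F [-0.2  0.1  0.7] w 38.3
t 11.3 [ 376.4 -190.5  208.3] [1.7997e+02 2.0000e-02 8.2160e+01] F [ 0.2 -0.9 -0.1] w 38.0
```

View pics/scene7z.png

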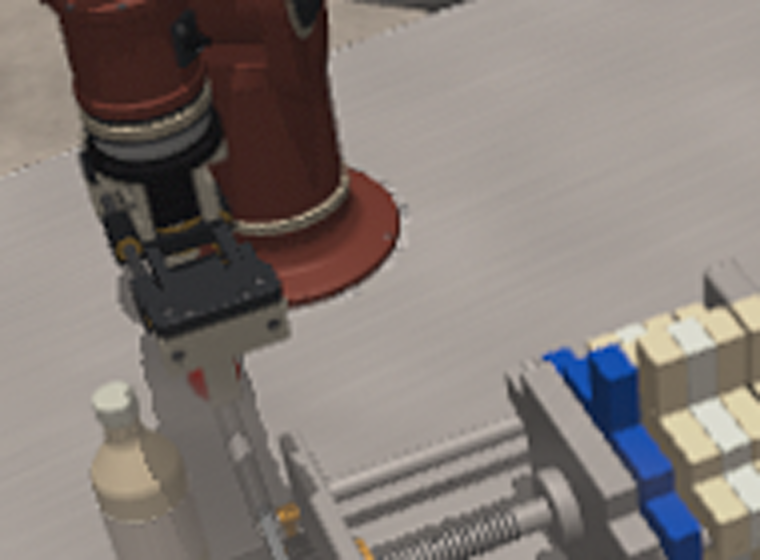

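```bash
sed -i 's/round((x-X0)\/200,3),round(-(z-Z0)\/200,3)/float(round((x-X0)\/200,3)),float(round(-(z-Z0)\/200,3))/' arc.py; python3 - <<'E'
from arc import *
s=(99.6,205.8)
s=stroke(*s,list(np.linspace(-.7,.70,10)[1:])+[.7],3)
s=stroke(*s,list(np.linspace(.70,-.70,10)[1:])+[-.7],-3)
E
```

```text
[[[0,-0.125,-0.068],[0,0,0]],[[0,-0.229,-0.12],[0,0,0]],[[0,-0.34,-0.156],[0,0,0]],[[0,-0.455,-0.174],[0,0,0]],[[0,-0.571,-0.174],[0,0,0]]]
[[[0,-0.115,0.018],[0,0,0]],[[0,-0.226,0.054],[0,0,0]],[[0,-0.33,0.106],[0,0,0]],[[0,-0.425,0.174],[0,0,0]],[[0,-0.425,0.174],[0,0,0]]]
end -99.6 205.8
[[[0,0.125,-0.068],[0,0,0]],[[0,0.229,-0.12],[0,0,0]],[[0,0.34,-0.156],[0,0,0]],[[0,0.455,-0.174],[0,0,0]],[[0,0.571,-0.174],[0,0,0]]]
[[[0,0.115,0.018],[0,0,0]],[[0,0.226,0.054],[0,0,0]],[[0,0.33,0.106],[0,0,0]],[[0,0.425,0.174],[0,0,0]],[[0,0.425,0.174],[0,0,0]]]
end 99.6 205.8
```

{"op": "carry_out", "data": {
  "deltas": [
    [[0,0.125,-0.065],[0,0,0]],
    [[0,0.228,-0.115],[0,0,0]],
    [[0,0.338,-0.149],[0,0,0]],
    [[0,0.452,-0.165],[0,0,0]],
    [[0,0.567,-0.164],[0,0,0]]
  ]
}}

```text
time: 11.8
eef_pos: [488.9, -206.1, 241.5]
orientation: [-179.9, 0.0, 82.2]
contact_force: [-1.5, 0.3, 1.5]
grip_width: 38.0
```

{"op": "carry_out", "data": {
  "deltas": [
    [[0,0.113,0.018],[0,0,0]],
    [[0,0.222,0.054],[0,0,0]],
    [[0,0.325,0.106],[0,0,0]],
    [[0,0.418,0.173],[0,0,0]],
    [[0,0.418,0.173],[0,0,0]]
  ]
}}

```text
time: 12.3
eef_pos: [572.3, -216.7, 204.2]
orientation: [-179.9, -0.1, 82.2]
contact_force: [-0.5, -0.3, -0.3]
grip_width: 38.0
```

{"op": "carry_out", "data": {
  "deltas": [
    [[0,-0.125,-0.068],[0,0,0]],
    [[0,-0.229,-0.12],[0,0,0]],
    [[0,-0.34,-0.156],[0,0,0]],
    [[0,-0.455,-0.174],[0,0,0]],
    [[0,-0.571,-0.174],[0,0,0]]
  ]
}}

```text
time: 12.8
eef_pos: [461.8, -201.9, 244.4]
orientation: [179.3, 0.1, 82.2]
contact_force: [2.8, 0.3, 2.3]
grip_width: 38.6
```

{"op": "carry_out", "data": {
  "deltas": [
    [[0,-0.115,0.018],[0,0,0]],
    [[0,-0.226,0.054],[0,0,0]],
    [[0,-0.33,0.106],[0,0,0]],
    [[0,-0.425,0.174],[0,0,0]],
    [[0,-0.425,0.174],[0,0,0]]
  ]
}}

```text
time: 13.3
eef_pos: [372.4, -189.8, 206.2]
orientation: [-180.0, 0.0, 82.1]
contact_force: [-0.3, 0.0, 0.6]
grip_width: 38.2
```

{"op": "carry_out", "data": {
  "deltas": [
    [[0,0.125,-0.068],[0,0,0]],
    [[0,0.229,-0.12],[0,0,0]],
    [[0,0.34,-0.156],[0,0,0]],
    [[0,0.455,-0.174],[0,0,0]],
    [[0,0.571,-0.174],[0,0,0]]
  ]
}}

```text
time: 13.8
eef_pos: [487.0, -205.8, 242.2]
orientation: [-179.9, 0.0, 82.1]
contact_force: [-1.7, 0.1, 1.6]
grip_width: 38.1
```

{"op": "carry_out", "data": {
  "deltas": [
    [[0,0.115,0.018],[0,0,0]],
    [[0,0.226,0.054],[0,0,0]],
    [[0,0.33,0.106],[0,0,0]],
    [[0,0.425,0.174],[0,0,0]],
    [[0,0.425,0.174],[0,0,0]]
  ]
}}

```text
time: 14.3
eef_pos: [572.0, -216.6, 204.4]
orientation: [-179.8, -0.1, 82.2]
contact_force: [-0.5, 0.4, -0.2]
grip_width: 38.0
```

```bash
python3 - <<'E'
from ov import *
from pl import now
from workcell import r
for c in('scene','top'):
  now()
  im=r.get_image(c);cv2.imwrite(f'pics/{c}8.png',im)
  X,Y=((70,90) if c=='scene' else(190,130))
  k=4;im=cv2.resize(im[Y:Y+140,X:X+190],None,fx=k,fy=k,interpolation=cv2.INTER_CUBIC)
  cv2.imwrite(f'pics/{c}8z.png',im)
E
```

```text
t 14.3 [ 572.  -216.6  204.4] [-1.7984e+02 -7.0000e-02  8.2220e+01] F [-0.5  0.4 -0.2] w 38.0
t 14.35 [ 571.3 -216.7  205.3] [-1.7988e+02 -5.0000e-02  8.2200e+01] F [-1.2 -0.2 -0.1] w 38.2
```

View pics/top8z.png

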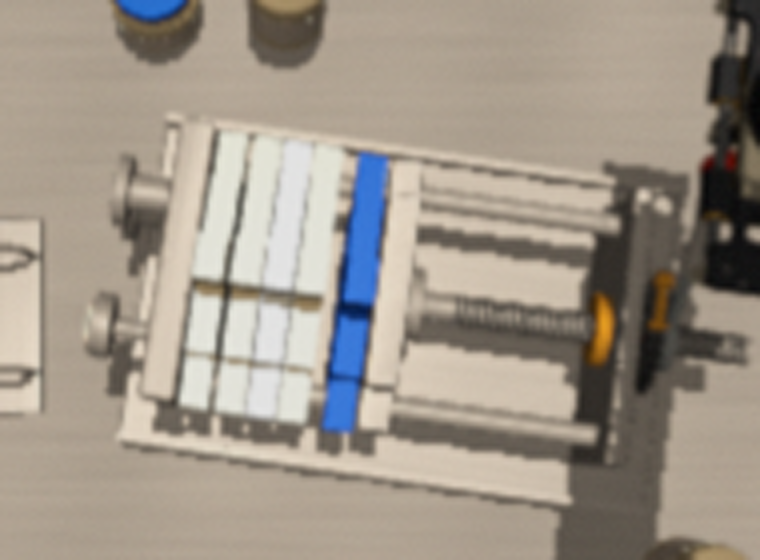

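View pics/scene8z.png

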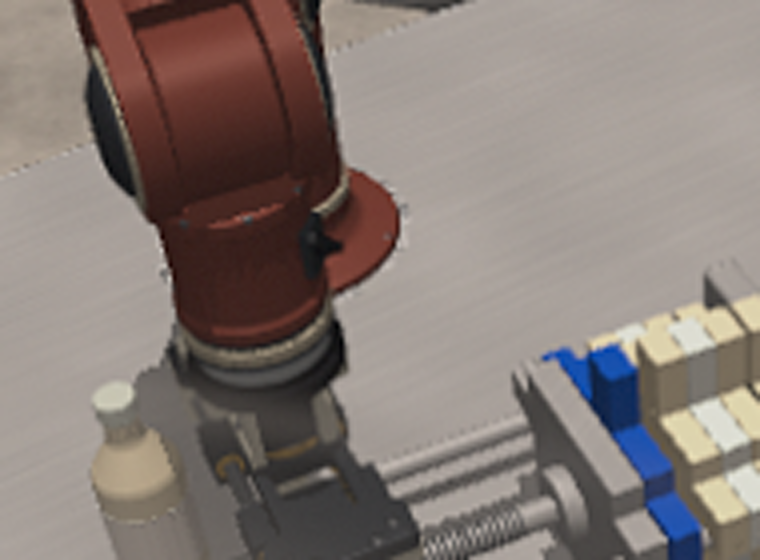

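{"op": "carry_out", "data": {
  "deltas": [
    [[0,-0.125,-0.068],[0,0,0]],
    [[0,-0.229,-0.12],[0,0,0]],
    [[0,-0.34,-0.156],[0,0,0]],
    [[0,-0.455,-0.174],[0,0,0]],
    [[0,-0.571,-0.174],[0,0,0]]
  ]
}}

```text
time: 14.9
eef_pos: [461.2, -201.9, 244.9]
orientation: [179.2, 0.1, 82.2]
contact_force: [4.5, -0.7, 3.2]
grip_width: 38.3
```

{"op": "carry_out", "data": {
  "deltas": [
    [[0,-0.115,0.018],[0,0,0]],
    [[0,-0.226,0.054],[0,0,0]],
    [[0,-0.33,0.106],[0,0,0]],
    [[0,-0.425,0.174],[0,0,0]],
    [[0,-0.425,0.174],[0,0,0]]
  ]
}}

```text
time: 15.4
eef_pos: [372.2, -189.9, 206.6]
orientation: [180.0, 0.1, 82.1]
contact_force: [0.5, 0.4, 0.4]
grip_width: 37.9
```

{"op": "carry_out", "data": {
  "deltas": [
    [[0,0.125,-0.068],[0,0,0]],
    [[0,0.229,-0.12],[0,0,0]],
    [[0,0.34,-0.156],[0,0,0]],
    [[0,0.455,-0.174],[0,0,0]],
    [[0,0.571,-0.174],[0,0,0]]
  ]
}}

```text
time: 15.9
eef_pos: [486.6, -205.9, 242.4]
orientation: [-179.9, 0.1, 82.1]
contact_force: [-2.0, 0.4, 2.1]
grip_width: 38.0
```

{"op": "carry_out", "data": {
  "deltas": [
    [[0,0.115,0.018],[0,0,0]],
    [[0,0.226,0.054],[0,0,0]],
    [[0,0.33,0.106],[0,0,0]],
    [[0,0.425,0.174],[0,0,0]],
    [[0,0.425,0.174],[0,0,0]]
  ]
}}

```text
time: 16.4
eef_pos: [571.7, -216.7, 204.6]
orientation: [-179.8, -0.1, 82.2]
contact_force: [-0.5, -0.1, -0.6]
grip_width: 38.0
```

{"op": "carry_out", "data": {
  "deltas": [
    [[0,-0.125,-0.068],[0,0,0]],
    [[0,-0.229,-0.12],[0,0,0]],
    [[0,-0.34,-0.156],[0,0,0]],
    [[0,-0.455,-0.174],[0,0,0]],
    [[0,-0.571,-0.174],[0,0,0]]
  ]
}}

```text
time: 16.9
eef_pos: [461.1, -201.9, 244.9]
orientation: [179.3, 0.1, 82.2]
contact_force: [3.4, -0.2, 2.6]
grip_width: 38.4
```

{"op": "carry_out", "data": {
  "deltas": [
    [[0,-0.115,0.018],[0,0,0]],
    [[0,-0.226,0.054],[0,0,0]],
    [[0,-0.33,0.106],[0,0,0]],
    [[0,-0.425,0.174],[0,0,0]],
    [[0,-0.425,0.174],[0,0,0]]
  ]
}}

```text
time: 17.4
eef_pos: [372.2, -189.9, 206.6]
orientation: [180.0, 0.1, 82.1]
contact_force: [-0.3, 0.0, -0.5]
grip_width: 38.7
```

{"op": "carry_out", "data": {
  "deltas": [
    [[0,0.125,-0.068],[0,0,0]],
    [[0,0.229,-0.12],[0,0,0]],
    [[0,0.34,-0.156],[0,0,0]],
    [[0,0.455,-0.174],[0,0,0]],
    [[0,0.571,-0.174],[0,0,0]]
  ]
}}

```text
time: 17.9
eef_pos: [486.5, -205.8, 242.4]
orientation: [-179.8, 0.1, 82.1]
contact_force: [-2.1, 0.5, 2.3]
grip_width: 38.1
```

{"op": "carry_out", "data": {
  "deltas": [
    [[0,0.115,0.018],[0,0,0]],
    [[0,0.226,0.054],[0,0,0]],
    [[0,0.33,0.106],[0,0,0]],
    [[0,0.425,0.174],[0,0,0]],
    [[0,0.425,0.174],[0,0,0]]
  ]
}}

```text
time: 18.4
eef_pos: [571.6, -216.7, 204.5]
orientation: [-179.8, -0.1, 82.2]
contact_force: [-0.4, -0.5, 0.5]
grip_width: 38.4
```

```bash
python3 - <<'E'
from ov import *
from pl import now
from workcell import r
for c in('top',):
  now()
  im=r.get_image(c);cv2.imwrite(f'pics/{c}9.png',im)
  X,Y=((70,90) if c=='scene' else(190,130))
  k=4;im=cv2.resize(im[Y:Y+140,X:X+190],None,fx=k,fy=k,interpolation=cv2.INTER_CUBIC)
  cv2.imwrite(f'pics/{c}9z.png',im)
now()
E
```

```text
t 18.4 [ 571.6 -216.7  204.5] [-1.798e+02 -7.000e-02  8.221e+01] F [-0.4 -0.5  0.5] w 38.4
t 18.45 [ 571.  -216.7  205.5] [-1.7985e+02 -4.0000e-02  8.2200e+01] F [ 1.  -0.3  1.3] w 38.0
```

View pics/top9z.png

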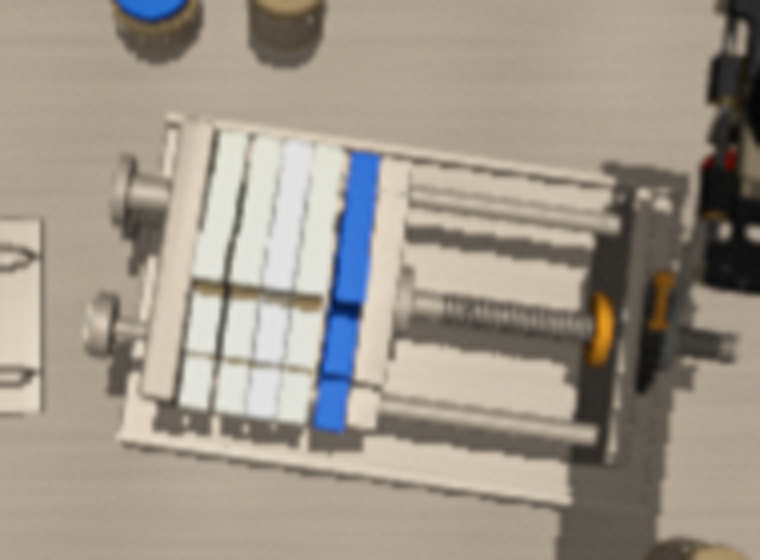

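```bash
python3 - <<'E'
from arc import *
s=(99.6,205.8)
s=stroke(*s,list(np.linspace(-.7,.70,13)[1:]),3,per=3)
E
```

```text
[[[0,-0.1,-0.052],[0,0,0]],[[0,-0.176,-0.096],[0,0,0]],[[0,-0.256,-0.131],[0,0,0]]]
[[[0,-0.084,-0.025],[0,0,0]],[[0,-0.17,-0.04],[0,0,0]],[[0,-0.257,-0.045],[0,0,0]]]
[[[0,-0.087,0.005],[0,0,0]],[[0,-0.173,0.02],[0,0,0]],[[0,-0.257,0.045],[0,0,0]]]
[[[0,-0.08,0.035],[0,0,0]],[[0,-0.156,0.079],[0,0,0]],[[0,-0.226,0.131],[0,0,0]]]
end -99.6 205.8
```

{"op": "carry_out", "data": {
  "deltas": [
    [[0,-0.1,-0.052],[0,0,0]],
    [[0,-0.176,-0.096],[0,0,0]],
    [[0,-0.256,-0.131],[0,0,0]]
  ]
}}

```text
time: 18.75
eef_pos: [526.0, -210.0, 237.3]
orientation: [179.0, 0.0, 82.2]
contact_force: [8.0, -0.3, 6.4]
grip_width: 38.2
```

{"op": "carry_out", "data": {
  "deltas": [
    [[0,-0.084,-0.025],[0,0,0]],
    [[0,-0.17,-0.04],[0,0,0]],
    [[0,-0.257,-0.045],[0,0,0]]
  ]
}}

```text
time: 19.05
eef_pos: [472.6, -203.5, 245.3]
orientation: [179.3, 0.1, 82.2]
contact_force: [3.8, -1.3, 1.8]
grip_width: 38.6
```

{"op": "carry_out", "data": {
  "deltas": [
    [[0,-0.087,0.005],[0,0,0]],
    [[0,-0.173,0.02],[0,0,0]],
    [[0,-0.257,0.045],[0,0,0]]
  ]
}}

```text
time: 19.35
eef_pos: [420.2, -196.5, 235.1]
orientation: [179.5, 0.1, 82.2]
contact_force: [2.7, -0.4, 1.9]
grip_width: 38.2
```

{"op": "carry_out", "data": {
  "deltas": [
    [[0,-0.08,0.035],[0,0,0]],
    [[0,-0.156,0.079],[0,0,0]],
    [[0,-0.226,0.131],[0,0,0]],
    [[0,-0.226,0.131],[0,0,0]]
  ]
}}

```text
time: 19.75
eef_pos: [372.2, -189.9, 206.7]
orientation: [-180.0, 0.1, 82.1]
contact_force: [0.7, -0.4, 0.5]
grip_width: 38.3
```

{"op": "carry_out", "data": {
  "deltas": [
    [[0,0.125,-0.068],[0,0,0]],
    [[0,0.229,-0.12],[0,0,0]],
    [[0,0.34,-0.156],[0,0,0]],
    [[0,0.455,-0.174],[0,0,0]],
    [[0,0.571,-0.174],[0,0,0]]
  ]
}}

```text
time: 20.25
eef_pos: [486.3, -205.8, 242.4]
orientation: [-179.8, 0.1, 82.1]
contact_force: [-2.5, -0.2, 1.3]
grip_width: 38.3
```

{"op": "carry_out", "data": {
  "deltas": [
    [[0,0.115,0.018],[0,0,0]],
    [[0,0.226,0.054],[0,0,0]],
    [[0,0.33,0.106],[0,0,0]],
    [[0,0.425,0.174],[0,0,0]],
    [[0,0.425,0.174],[0,0,0]]
  ]
}}

```text
time: 20.75
eef_pos: [571.5, -216.6, 204.6]
orientation: [-179.8, -0.1, 82.2]
contact_force: [-0.6, 0.0, -0.3]
grip_width: 38.1
```

```bash
python3 - <<'E'
from ov import *
from pl import now
from workcell import r
for c in('top',):
  now()
  im=r.get_image(c);cv2.imwrite(f'pics/{c}10.png',im)
  X,Y=(225,150)
  k=6;im=cv2.resize(im[Y:Y+95,X:X+125],None,fx=k,fy=k,interpolation=cv2.INTER_CUBIC)
  cv2.imwrite(f'pics/{c}10z.png',im)
now()
E
```

```text
t 20.75 [ 571.5 -216.6  204.6] [-1.7982e+02 -7.0000e-02  8.2210e+01] F [-0.6  0.  -0.3] w 38.1
t 20.8 [ 570.8 -216.8  205.6] [-1.7986e+02 -4.0000e-02  8.2190e+01] F [-0.  -0.4  0.5] w 38.3
```

View pics/top10z.png

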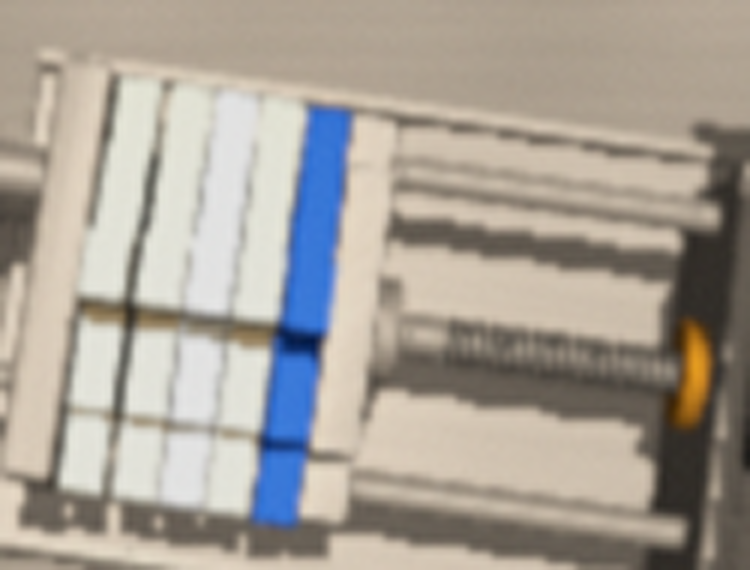

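```bash
cat > f.py <<'E'
from workcell import r
import numpy as np
def st(n=1):
    o=r.get_obs();p=o['eef_pos'];F=o['contact_force']
    ca,sa=np.cos(np.radians(-7.84)),np.sin(np.radians(-7.84))
    d=p-[472.3,-203.6,100];X=ca*d[0]+sa*d[1];fX=ca*F[0]+sa*F[1]
    th=np.arcsin(-(X+3)/150)
    print('t',o['time'],'X',X.round(1),'th',th.round(3),'pull',(fX*np.cos(th)+F[2]*np.sin(th)).round(2),F.round(1))
if __name__=='__main__': st()
E
python3 - <<'E'
from arc import *
s=(99.6,205.8)
s=stroke(*s,list(np.linspace(-.7,.70,13)[1:]),3,per=2)
E
```

```text
[[[0,-0.1,-0.052],[0,0,0]],[[0,-0.176,-0.096],[0,0,0]]]
[[[0,-0.08,-0.035],[0,0,0]],[[0,-0.164,-0.06],[0,0,0]]]
[[[0,-0.086,-0.015],[0,0,0]],[[0,-0.173,-0.02],[0,0,0]]]
[[[0,-0.087,0.005],[0,0,0]],[[0,-0.173,0.02],[0,0,0]]]
[[[0,-0.084,0.025],[0,0,0]],[[0,-0.164,0.06],[0,0,0]]]
[[[0,-0.076,0.044],[0,0,0]],[[0,-0.146,0.096],[0,0,0]]]
end -99.6 205.8
```

{"op": "carry_out", "data": {
  "deltas": [
    [[0,-0.1,-0.052],[0,0,0]],
    [[0,-0.176,-0.096],[0,0,0]]
  ]
}}

```text
time: 21.0
eef_pos: [540.4, -212.1, 229.0]
orientation: [179.2, -0.0, 82.2]
contact_force: [6.7, -0.3, 3.7]
grip_width: 38.3
```

{"op": "carry_out", "data": {
  "deltas": [
    [[0,-0.08,-0.035],[0,0,0]],
    [[0,-0.164,-0.06],[0,0,0]]
  ]
}}

```text
time: 21.2
eef_pos: [509.3, -208.1, 242.7]
orientation: [179.0, 0.1, 82.2]
contact_force: [5.5, -1.3, 3.4]
grip_width: 38.4
```

```bash
python3 f.py
```

```text
t 21.2 X 37.2 th -0.271 pull 4.47 [ 5.5 -1.3  3.4]
```

{"op": "carry_out", "data": {
  "deltas": [
    [[0,-0.086,-0.015],[0,0,0]],
    [[0,-0.173,-0.02],[0,0,0]]
  ]
}}

```text
time: 21.4
eef_pos: [472.5, -203.5, 245.3]
orientation: [179.3, 0.1, 82.2]
contact_force: [3.7, -0.8, 2.7]
grip_width: 38.1
```

```bash
python3 f.py
```

```text
t 21.4 X 0.2 th -0.021 pull 3.73 [ 3.7 -0.8  2.7]
```

{"op": "carry_out", "data": {
  "deltas": [
    [[0,-0.087,0.005],[0,0,0]],
    [[0,-0.173,0.02],[0,0,0]]
  ]
}}

```text
time: 21.6
eef_pos: [437.3, -198.8, 240.5]
orientation: [179.4, 0.1, 82.2]
contact_force: [3.1, 0.3, 1.6]
grip_width: 38.0
```

```bash
python3 f.py
```

```text
t 21.6 X -35.4 th 0.217 pull 3.33 [3.1 0.3 1.6]
```

{"op": "carry_out", "data": {
  "deltas": [
    [[0,-0.084,0.025],[0,0,0]],
    [[0,-0.164,0.06],[0,0,0]]
  ]
}}

```text
time: 21.8
eef_pos: [404.3, -194.4, 227.9]
orientation: [179.5, 0.1, 82.2]
contact_force: [2.0, 0.0, 2.6]
grip_width: 37.8
```

```bash
python3 f.py
```

```text
t 21.8 X -68.7 th 0.453 pull 2.97 [2.  0.  2.6]
```

{"op": "carry_out", "data": {
  "deltas": [
    [[0,-0.076,0.044],[0,0,0]],
    [[0,-0.146,0.096],[0,0,0]],
    [[0,-0.146,0.096],[0,0,0]]
  ]
}}

```text
time: 22.1
eef_pos: [373.0, -190.1, 206.9]
orientation: [179.9, 0.1, 82.1]
contact_force: [0.8, -0.5, -0.2]
grip_width: 38.3
```

```bash
python3 f.py
```

```text
t 22.1 X -100.2 th 0.705 pull 0.56 [ 0.8 -0.5 -0.2]
```

{"op": "carry_out", "data": {
  "deltas": [
    [[0,0.125,-0.068],[0,0,0]],
    [[0,0.229,-0.12],[0,0,0]],
    [[0,0.34,-0.156],[0,0,0]],
    [[0,0.455,-0.174],[0,0,0]],
    [[0,0.571,-0.174],[0,0,0]]
  ]
}}

```text
time: 22.6
eef_pos: [485.8, -205.7, 242.3]
orientation: [-179.8, 0.1, 82.1]
contact_force: [-2.5, 0.4, 2.3]
grip_width: 38.0
```

{"op": "carry_out", "data": {
  "deltas": [
    [[0,0.115,0.018],[0,0,0]],
    [[0,0.226,0.054],[0,0,0]],
    [[0,0.33,0.106],[0,0,0]],
    [[0,0.425,0.174],[0,0,0]],
    [[0,0.425,0.174],[0,0,0]]
  ]
}}

```text
time: 23.1
eef_pos: [571.0, -216.7, 204.5]
orientation: [-179.8, -0.1, 82.2]
contact_force: [-0.7, -0.3, -0.6]
grip_width: 38.3
```

```bash
python3 - <<'E'
from ov import *
from pl import now
from workcell import r
for c in('top',):
  now()
  im=r.get_image(c);cv2.imwrite(f'pics/{c}11.png',im)
  X,Y=(225,150)
  k=6;im=cv2.resize(im[Y:Y+95,X:X+125],None,fx=k,fy=k,interpolation=cv2.INTER_CUBIC)
  cv2.imwrite(f'pics/{c}11z.png',im)
now()
E
```

```text
t 23.1 [ 571.  -216.7  204.5] [-1.7978e+02 -6.0000e-02  8.2200e+01] F [-0.7 -0.3 -0.6] w 38.3
t 23.15 [ 570.5 -216.8  205.5] [-1.7983e+02 -4.0000e-02  8.2190e+01] F [-0.  -0.4  0.2] w 38.0
```

View pics/top11z.png

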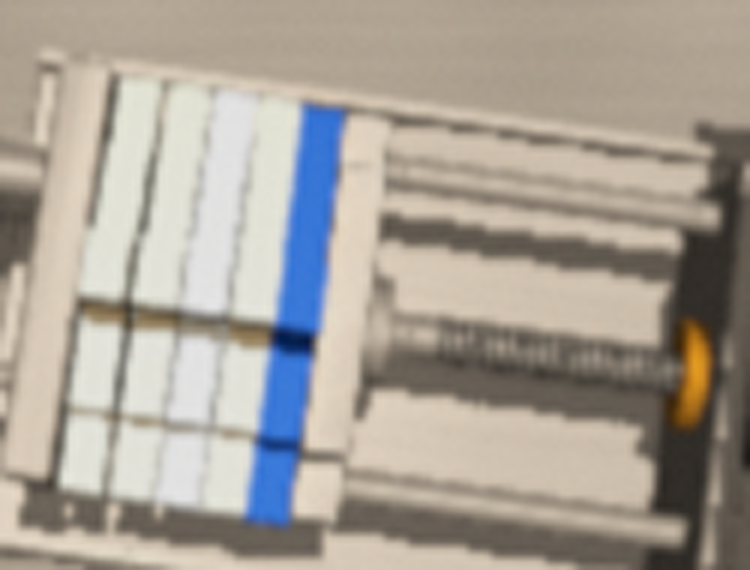

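{"op": "carry_out", "data": {
  "deltas": [
    [[0,-0.1,-0.052],[0,0,0]],
    [[0,-0.176,-0.096],[0,0,0]]
  ]
}}

```text
time: 23.35
eef_pos: [539.9, -212.1, 228.9]
orientation: [179.3, -0.0, 82.2]
contact_force: [7.2, -0.3, 2.7]
grip_width: 38.2
```

```bash
python3 f.py
```

```text
t 23.35 X 68.2 th -0.494 pull 4.98 [ 7.2 -0.3  2.7]
```

{"op": "carry_out", "data": {
  "deltas": [
    [[0,-0.08,-0.035],[0,0,0]],
    [[0,-0.164,-0.06],[0,0,0]]
  ]
}}

```text
time: 23.55
eef_pos: [511.2, -208.0, 243.5]
orientation: [178.7, 0.1, 82.2]
contact_force: [10.9, 0.3, 9.6]
grip_width: 38.5
```

```bash
python3 f.py
```

```text
t 23.55 X 39.2 th -0.285 pull 7.62 [10.9  0.3  9.6]
```

{"op": "carry_out", "data": {
  "deltas": [
    [[0,0,0],[0,0,0]]
  ]
}}

```text
time: 23.65
eef_pos: [508.4, -208.1, 243.6]
orientation: [179.0, 0.1, 82.2]
contact_force: [5.6, -0.5, 3.6]
grip_width: 38.4
```

```bash
python3 f.py
```

```text
t 23.65 X 36.3 th -0.265 pull 4.44 [ 5.6 -0.5  3.6]
```

{"op": "carry_out", "data": {
  "deltas": [
    [[0,0,0],[0,0,0]]
  ]
}}

```text
time: 23.75
eef_pos: [508.4, -208.3, 242.4]
orientation: [179.1, 0.1, 82.2]
contact_force: [5.2, -0.3, 4.0]
grip_width: 38.0
```

```bash
python3 f.py
```

```text
t 23.75 X 36.4 th -0.266 pull 3.97 [ 5.2 -0.3  4. ]
```

```bash
python3 - <<'E'
from arc import *
s=(31.6,237)
s=stroke(*s,list(np.linspace(-.2333,.70,19)[1:]),3,per=2)
E
```

```text
[[[0,-0.038,-0.008],[0,0,0]],[[0,-0.076,-0.014],[0,0,0]]]
[[[0,-0.039,-0.004],[0,0,0]],[[0,-0.078,-0.006],[0,0,0]]]
[[[0,-0.038,0.0],[0,0,0]],[[0,-0.077,0.002],[0,0,0]]]
[[[0,-0.039,0.004],[0,0,0]],[[0,-0.077,0.01],[0,0,0]]]
[[[0,-0.038,0.008],[0,0,0]],[[0,-0.076,0.018],[0,0,0]]]
[[[0,-0.037,0.012],[0,0,0]],[[0,-0.073,0.026],[0,0,0]]]
[[[0,-0.036,0.016],[0,0,0]],[[0,-0.071,0.033],[0,0,0]]]
[[[0,-0.033,0.019],[0,0,0]],[[0,-0.066,0.04],[0,0,0]]]
[[[0,-0.032,0.023],[0,0,0]],[[0,-0.062,0.047],[0,0,0]]]
end -99.6 205.8
```

{"op": "carry_out", "data": {
  "deltas": [
    [[0,-0.038,-0.008],[0,0,0]],
    [[0,-0.076,-0.015],[0,0,0]]
  ]
}}

```text
time: 23.95
eef_pos: [496.2, -206.6, 246.1]
orientation: [178.7, 0.1, 82.2]
contact_force: [8.7, -0.0, 8.1]
grip_width: 38.3
```

```bash
python3 f.py
```

```text
t 23.95 X 24.1 th -0.182 pull 6.99 [ 8.7 -0.   8.1]
```

{"op": "carry_out", "data": {
  "deltas": [
    [[0,0.05,0.02],[0,0,0]],
    [[0,0.05,0.02],[0,0,0]]
  ]
}}

```text
time: 24.15
eef_pos: [500.5, -207.5, 237.8]
orientation: [179.7, 0.0, 82.2]
contact_force: [3.2, -0.9, 3.1]
grip_width: 38.4
```

```bash
python3 f.py
```

```text
t 24.15 X 28.4 th -0.211 pull 2.6 [ 3.2 -0.9  3.1]
```

```bash
python3 - <<'E'
from arc import *
s=(26.4,236)
s=stroke(*s,list(np.arange(-.12,.71,.08)),3,per=2,d=13)
E
```

```text
[[[0,-0.057,0.0],[0,0,0]],[[0,-0.117,-0.004],[0,0,0]]]
[[[0,-0.06,-0.0],[0,0,0]],[[0,-0.12,0.004],[0,0,0]]]
[[[0,-0.059,0.01],[0,0,0]],[[0,-0.117,0.024],[0,0,0]]]
[[[0,-0.057,0.019],[0,0,0]],[[0,-0.112,0.042],[0,0,0]]]
[[[0,-0.054,0.028],[0,0,0]],[[0,-0.104,0.06],[0,0,0]]]
[[[0,-0.049,0.036],[0,0,0]]]
end -97.4 203.6
```

{"op": "carry_out", "data": {
  "deltas": [
    [[0,-0.057,0.0],[0,0,0]],
    [[0,-0.117,-0.002],[0,0,0]]
  ]
}}

```text
time: 24.35
eef_pos: [481.9, -204.6, 239.9]
orientation: [179.0, 0.0, 82.2]
contact_force: [8.2, -1.5, 8.0]
grip_width: 38.2
```

```bash
python3 f.py
```

```text
t 24.35 X 9.7 th -0.085 pull 7.58 [ 8.2 -1.5  8. ]
```

{"op": "carry_out", "data": {
  "deltas": [
    [[0,-0.03,0],[0,0,0]],
    [[0,-0.06,0],[0,0,0]]
  ]
}}

```text
time: 24.55
eef_pos: [469.7, -202.9, 240.2]
orientation: [179.0, 0.1, 82.2]
contact_force: [9.1, -1.4, 7.3]
grip_width: 37.9
```

```bash
python3 f.py
```

```text
t 24.55 X -2.7 th -0.002 pull 9.18 [ 9.1 -1.4  7.3]
```

{"op": "carry_out", "data": {
  "deltas": [
    [[0,-0.03,0],[0,0,0]],
    [[0,-0.05,0],[0,0,0]]
  ]
}}

```text
time: 24.75
eef_pos: [459.9, -201.6, 240.2]
orientation: [179.0, 0.1, 82.2]
contact_force: [8.7, -0.9, 7.6]
grip_width: 38.7
```

```bash
python3 f.py
```

```text
t 24.75 X -12.5 th 0.064 pull 9.23 [ 8.7 -0.9  7.6]
```

{"op": "carry_out", "data": {
  "deltas": [
    [[0,-0.03,0.003],[0,0,0]],
    [[0,-0.055,0.005],[0,0,0]]
  ]
}}

```text
time: 24.95
eef_pos: [449.4, -200.2, 239.2]
orientation: [179.0, 0.1, 82.2]
contact_force: [8.8, -1.4, 6.7]
grip_width: 38.4
```

```bash
python3 f.py
```

```text
t 24.95 X -23.1 th 0.135 pull 9.7 [ 8.8 -1.4  6.7]
```

{"op": "carry_out", "data": {
  "deltas": [
    [[0,-0.03,0.005],[0,0,0]],
    [[0,-0.055,0.01],[0,0,0]]
  ]
}}

```text
time: 25.15
eef_pos: [438.8, -198.8, 237.2]
orientation: [179.0, 0.1, 82.2]
contact_force: [9.6, -1.3, 6.7]
grip_width: 38.1
```

```bash
python3 f.py
```

```text
t 25.15 X -33.8 th 0.207 pull 10.84 [ 9.6 -1.3  6.7]
```

{"op": "carry_out", "data": {
  "deltas": [
    [[0,0,0],[0,0,0]]
  ]
}}

```text
time: 25.25
eef_pos: [437.7, -198.6, 236.9]
orientation: [179.1, 0.1, 82.2]
contact_force: [7.2, -0.9, 6.0]
grip_width: 38.1
```

```bash
python3 f.py
```

```text
t 25.25 X -34.9 th 0.215 pull 8.35 [ 7.2 -0.9  6. ]
```

{"op": "carry_out", "data": {
  "deltas": [
    [[0,-0.02,0.003],[0,0,0]]
  ]
}}

```text
time: 25.35
eef_pos: [435.0, -198.3, 236.4]
orientation: [179.0, 0.1, 82.2]
contact_force: [9.5, -0.7, 7.7]
grip_width: 38.6
```

```bash
python3 f.py
```

```text
t 25.35 X -37.7 th 0.234 pull 11.0 [ 9.5 -0.7  7.7]
```

```bash
python3 - <<'E'
from arc import *
s=(-45,232.8)
s=stroke(*s,list(np.linspace(.27,-.70,8)[1:])+[-.7],-3,per=4)
s=stroke(*s,[-.62,-.52,-.42,-.36,-.3,-.24,-.18,-.12,-.06,0,.06],3,per=2,d=12)
E
```

```text
[[[0,0.142,-0.035],[0,0,0]],[[0,0.245,-0.041],[0,0,0]],[[0,0.349,-0.033],[0,0,0]],[[0,0.45,-0.011],[0,0,0]]]
[[[0,0.098,0.036],[0,0,0]],[[0,0.189,0.085],[0,0,0]],[[0,0.273,0.146],[0,0,0]],[[0,0.273,0.146],[0,0,0]]]
end 99.6 205.8
[[[0,-0.077,-0.021],[0,0,0]],[[0,-0.14,-0.062],[0,0,0]]]
[[[0,-0.067,-0.034],[0,0,0]],[[0,-0.109,-0.051],[0,0,0]]]
[[[0,-0.042,-0.015],[0,0,0]],[[0,-0.086,-0.027],[0,0,0]]]
[[[0,-0.044,-0.009],[0,0,0]],[[0,-0.088,-0.016],[0,0,0]]]
[[[0,-0.045,-0.004],[0,0,0]],[[0,-0.09,-0.005],[0,0,0]]]
[[[0,-0.045,0.001],[0,0,0]]]
end -12.0 237.8
```

{"op": "carry_out", "data": {
  "deltas": [
    [[0,0.142,-0.035],[0,0,0]],
    [[0,0.245,-0.041],[0,0,0]],
    [[0,0.349,-0.033],[0,0,0]],
    [[0,0.45,-0.011],[0,0,0]]
  ]
}}

```text
time: 25.75
eef_pos: [514.8, -209.7, 234.6]
orientation: [-179.6, 0.0, 82.1]
contact_force: [-1.6, 0.6, 1.1]
grip_width: 38.0
```

{"op": "carry_out", "data": {
  "deltas": [
    [[0,0.098,0.036],[0,0,0]],
    [[0,0.189,0.085],[0,0,0]],
    [[0,0.273,0.146],[0,0,0]],
    [[0,0.273,0.146],[0,0,0]]
  ]
}}

```text
time: 26.15
eef_pos: [569.7, -216.7, 203.2]
orientation: [-179.6, -0.1, 82.2]
contact_force: [-1.0, -0.0, -0.4]
grip_width: 38.1
```

{"op": "carry_out", "data": {
  "deltas": [
    [[0,-0.077,-0.021],[0,0,0]],
    [[0,-0.14,-0.062],[0,0,0]]
  ]
}}

```text
time: 26.35
eef_pos: [547.3, -213.3, 220.9]
orientation: [179.3, -0.0, 82.2]
contact_force: [7.0, -0.4, 4.8]
grip_width: 38.9
```

```bash
python3 f.py
```

```text
t 26.35 X 75.7 th -0.552 pull 3.5 [ 7.  -0.4  4.8]
```

{"op": "carry_out", "data": {
  "deltas": [
    [[0,-0.04,-0.02],[0,0,0]],
    [[0,-0.067,-0.034],[0,0,0]]
  ]
}}

```text
time: 26.55
eef_pos: [535.7, -211.6, 228.9]
orientation: [179.0, 0.0, 82.2]
contact_force: [10.5, -1.1, 1.1]
grip_width: 38.2
```

```bash
python3 f.py
```

```text
t 26.55 X 63.9 th -0.462 pull 8.99 [10.5 -1.1  1.1]
```

{"op": "carry_out", "data": {
  "deltas": [
    [[0,-0.02,-0.01],[0,0,0]]
  ]
}}

```text
time: 26.65
eef_pos: [532.2, -211.1, 230.9]
orientation: [179.0, 0.0, 82.2]
contact_force: [10.6, -0.7, 1.7]
grip_width: 38.2
```

```bash
python3 f.py
```

```text
t 26.65 X 60.4 th -0.436 pull 8.89 [10.6 -0.7  1.7]
```

{"op": "carry_out", "data": {
  "deltas": [
    [[0,-0.01,-0.005],[0,0,0]]
  ]
}}

```text
time: 26.75
eef_pos: [530.4, -210.9, 231.9]
orientation: [178.9, 0.0, 82.2]
contact_force: [11.7, -0.3, 0.9]
grip_width: 38.4
```

```bash
python3 f.py
```

```text
t 26.75 X 58.6 th -0.423 pull 10.21 [11.7 -0.3  0.9]
```

{"op": "carry_out", "data": {
  "deltas": [
    [[0,-0.02,-0.01],[0,0,0]],
    [[0,-0.04,-0.018],[0,0,0]]
  ]
}}

```text
time: 26.95
eef_pos: [523.3, -209.9, 235.6]
orientation: [178.8, 0.0, 82.2]
contact_force: [11.3, -1.5, 2.0]
grip_width: 38.6
```

```bash
python3 f.py
```

```text
t 26.95 X 51.4 th -0.371 pull 9.87 [11.3 -1.5  2. ]
```

{"op": "carry_out", "data": {
  "deltas": [
    [[0,-0.015,-0.005],[0,0,0]]
  ]
}}

```text
time: 27.05
eef_pos: [520.7, -209.5, 236.9]
orientation: [178.8, 0.0, 82.2]
contact_force: [11.6, -1.6, 3.1]
grip_width: 38.9
```

```bash
python3 f.py
```

```text
t 27.05 X 48.7 th -0.352 pull 9.92 [11.6 -1.6  3.1]
```

{"op": "carry_out", "data": {
  "deltas": [
    [[0,-0.02,-0.006],[0,0,0]],
    [[0,-0.035,-0.01],[0,0,0]]
  ]
}}

```text
time: 27.25
eef_pos: [514.8, -208.7, 239.6]
orientation: [178.6, 0.0, 82.3]
contact_force: [12.5, -1.4, 4.8]
grip_width: 38.4
```

```bash
python3 f.py
```

```text
t 27.25 X 42.8 th -0.31 pull 10.57 [12.5 -1.4  4.8]
```

{"op": "carry_out", "data": {
  "deltas": [
    [[0,-0.02,-0.005],[0,0,0]]
  ]
}}

```text
time: 27.35
eef_pos: [511.5, -208.2, 240.9]
orientation: [178.6, 0.0, 82.3]
contact_force: [12.1, -1.0, 6.3]
grip_width: 38.6
```

```bash
python3 f.py
```

```text
t 27.35 X 39.4 th -0.287 pull 9.87 [12.1 -1.   6.3]
```

{"op": "carry_out", "data": {
  "deltas": [
    [[0,-0.02,-0.004],[0,0,0]]
  ]
}}

```text
time: 27.45
eef_pos: [508.1, -207.7, 242.2]
orientation: [178.5, 0.1, 82.3]
contact_force: [13.7, -1.2, 6.5]
grip_width: 38.5
```

```bash
python3 f.py
```

```text
t 27.45 X 36.0 th -0.263 pull 11.56 [13.7 -1.2  6.5]
```

{"op": "carry_out", "data": {
  "deltas": [
    [[0,-0.015,-0.002],[0,0,0]]
  ]
}}

```text
time: 27.55
eef_pos: [505.6, -207.4, 243.0]
orientation: [178.4, 0.1, 82.3]
contact_force: [13.8, -1.3, 8.1]
grip_width: 38.5
```

```bash
python3 f.py
```

```text
t 27.55 X 33.5 th -0.246 pull 11.46 [13.8 -1.3  8.1]
```

```bash
python3 - <<'E'
from arc import *
s=(23.2,236.8)
s=stroke(*s,list(np.linspace(-.25,-.70,4)[1:])+[-.7],-3,per=5)
E
```

```text
[[[0,0.191,0.038],[0,0,0]],[[0,0.291,0.09],[0,0,0]],[[0,0.382,0.155],[0,0,0]],[[0,0.382,0.155],[0,0,0]]]
end 99.6 205.8
```

{"op": "carry_out", "data": {
  "deltas": [
    [[0,0.191,0.038],[0,0,0]],
    [[0,0.291,0.09],[0,0,0]],
    [[0,0.382,0.155],[0,0,0]],
    [[0,0.382,0.155],[0,0,0]]
  ]
}}

```text
time: 27.95
eef_pos: [570.0, -216.7, 204.0]
orientation: [-179.7, -0.1, 82.2]
contact_force: [0.5, 0.4, -0.9]
grip_width: 38.0
```

{"op": "carry_out", "data": {
  "deltas": [
    [[0,-0.05,-0.014],[0,0,0]],
    [[0,-0.1,-0.038],[0,0,0]]
  ]
}}

```text
time: 28.15
eef_pos: [554.2, -214.3, 216.5]
orientation: [179.4, -0.0, 82.2]
contact_force: [6.5, 0.2, 5.2]
grip_width: 38.8
```

```bash
python3 f.py
```

```text
t 28.15 X 82.6 th -0.607 pull 2.29 [6.5 0.2 5.2]
```

{"op": "carry_out", "data": {
  "deltas": [
    [[0,-0.03,-0.018],[0,0,0]]
  ]
}}

```text
time: 28.25
eef_pos: [548.0, -213.5, 221.4]
orientation: [179.3, 0.0, 82.2]
contact_force: [5.0, -0.3, 3.6]
grip_width: 38.3
```

```bash
python3 f.py
```

```text
t 28.25 X 76.4 th -0.558 pull 2.34 [ 5.  -0.3  3.6]
```

{"op": "carry_out", "data": {
  "deltas": [
    [[0,-0.03,-0.018],[0,0,0]]
  ]
}}

```text
time: 28.35
eef_pos: [542.9, -212.7, 225.2]
orientation: [179.2, 0.0, 82.2]
contact_force: [8.5, -0.4, -0.3]
grip_width: 38.6
```

```bash
python3 f.py
```

```text
t 28.35 X 71.2 th -0.517 pull 7.5 [ 8.5 -0.4 -0.3]
```

{"op": "carry_out", "data": {
  "deltas": [
    [[0,-0.012,-0.007],[0,0,0]]
  ]
}}

```text
time: 28.45
eef_pos: [541.0, -212.5, 226.5]
orientation: [179.1, 0.0, 82.2]
contact_force: [8.7, -0.3, -0.4]
grip_width: 38.3
```

```bash
python3 f.py
```

```text
t 28.45 X 69.3 th -0.503 pull 7.84 [ 8.7 -0.3 -0.4]
```

{"op": "carry_out", "data": {
  "deltas": [
    [[0,-0.012,-0.007],[0,0,0]]
  ]
}}

```text
time: 28.55
eef_pos: [539.2, -212.2, 227.7]
orientation: [179.0, 0.0, 82.2]
contact_force: [10.8, -0.7, 0.6]
grip_width: 38.2
```

```bash
python3 f.py
```

```text
t 28.55 X 67.4 th -0.489 pull 9.26 [10.8 -0.7  0.6]
```

{"op": "carry_out", "data": {
  "deltas": [
    [[0,-0.012,-0.007],[0,0,0]]
  ]
}}

```text
time: 28.65
eef_pos: [537.1, -211.9, 229.0]
orientation: [179.0, 0.0, 82.2]
contact_force: [9.8, -0.8, 0.2]
grip_width: 38.1
```

```bash
python3 f.py
```

```text
t 28.65 X 65.3 th -0.473 pull 8.63 [ 9.8 -0.8  0.2]
```

{"op": "carry_out", "data": {
  "deltas": [
    [[0,-0.03,0],[0,0,0]],
    [[0,-0.06,-0.005],[0,0,0]]
  ]
}}

```text
time: 28.85
eef_pos: [530.0, -210.9, 232.7]
orientation: [178.3, 0.1, 82.2]
contact_force: [15.5, -1.0, 8.4]
grip_width: 38.4
```

```bash
python3 f.py
```

```text
t 28.85 X 58.2 th -0.42 pull 10.72 [15.5 -1.   8.4]
```

{"op": "carry_out", "data": {
  "deltas": [
    [[0,-0.03,-0.008],[0,0,0]],
    [[0,-0.06,-0.015],[0,0,0]]
  ]
}}

```text
time: 29.05
eef_pos: [520.5, -209.6, 237.5]
orientation: [177.9, 0.1, 82.3]
contact_force: [15.0, -1.4, 10.8]
grip_width: 38.4
```

```bash
python3 f.py
```

```text
t 29.05 X 48.5 th -0.351 pull 10.4 [15.  -1.4 10.8]
```

{"op": "carry_out", "data": {
  "deltas": [
    [[0,-0.03,-0.012],[0,0,0]],
    [[0,-0.05,-0.02],[0,0,0]]
  ]
}}

```text
time: 29.25
eef_pos: [510.5, -208.2, 241.8]
orientation: [177.9, 0.2, 82.3]
contact_force: [14.0, -0.8, 9.7]
grip_width: 38.3
```

```bash
python3 f.py
```

```text
t 29.25 X 38.5 th -0.28 pull 10.76 [14.  -0.8  9.7]
```

{"op": "carry_out", "data": {
  "deltas": [
    [[0,-0.025,-0.006],[0,0,0]]
  ]
}}

```text
time: 29.35
eef_pos: [506.3, -207.6, 243.4]
orientation: [177.8, 0.2, 82.3]
contact_force: [15.5, -0.7, 12.4]
grip_width: 38.4
```

```bash
python3 f.py
```

```text
t 29.35 X 34.2 th -0.251 pull 11.93 [15.5 -0.7 12.4]
```

{"op": "carry_out", "data": {
  "deltas": [
    [[0,-0.02,-0.004],[0,0,0]]
  ]
}}

```text
time: 29.45
eef_pos: [502.7, -207.1, 244.6]
orientation: [177.8, 0.2, 82.3]
contact_force: [15.2, -1.3, 13.5]
grip_width: 38.2
```

```bash
python3 f.py
```

```text
t 29.45 X 30.6 th -0.226 pull 11.79 [15.2 -1.3 13.5]
```

{"op": "carry_out", "data": {
  "deltas": [
    [[0,-0.01,-0.002],[0,0,0]]
  ]
}}

```text
time: 29.55
eef_pos: [500.9, -206.9, 245.1]
orientation: [177.7, 0.2, 82.3]
contact_force: [15.2, -1.5, 12.6]
grip_width: 38.4
```

```bash
python3 f.py
```

```text
t 29.55 X 28.8 th -0.214 pull 12.2 [15.2 -1.5 12.6]
```

{"op": "carry_out", "data": {
  "deltas": [
    [[0,-0.012,-0.002],[0,0,0]]
  ]
}}

```text
time: 29.65
eef_pos: [499.0, -206.6, 245.7]
orientation: [177.7, 0.2, 82.3]
contact_force: [15.3, -1.4, 14.5]
grip_width: 38.6
```

```bash
python3 f.py; python3 - <<'E'
from arc import *
s=(36.4-10-5-4-2-2.4,224.8+1+3+4+1.2+.8+.4+.4)
print(s)
s=stroke(*s,list(np.linspace(-.22,-.70,4)[1:])+[-.7],-3,per=5)
E
```

```text
t 29.65 X 26.9 th -0.201 pull 12.16 [15.3 -1.4 14.5]
(12.999999999999998, 235.60000000000002)
[[[0,0.228,0.027],[0,0,0]],[[0,0.336,0.08],[0,0,0]],[[0,0.433,0.149],[0,0,0]],[[0,0.433,0.149],[0,0,0]]]
end 99.6 205.8
```

Now release and retest the pick-up level.

{"op": "carry_out", "data": {
  "deltas": [
    [[0,0.228,0.027],[0,0,0]],
    [[0,0.336,0.08],[0,0,0]],
    [[0,0.433,0.149],[0,0,0]],
    [[0,0.433,0.149],[0,0,0]]
  ]
}}

```text
time: 30.05
eef_pos: [569.6, -216.8, 205.0]
orientation: [-179.8, -0.0, 82.2]
contact_force: [0.1, 0.1, -0.4]
grip_width: 38.2
```

{"op": "carry_out", "data": {
  "deltas": [
    [[0,-0.05,-0.014],[0,0,0]],
    [[0,-0.1,-0.038],[0,0,0]]
  ]
}}

```text
time: 30.25
eef_pos: [553.9, -214.5, 217.1]
orientation: [179.3, 0.0, 82.2]
contact_force: [7.0, -0.2, 4.8]
grip_width: 38.7
```

```bash
python3 f.py
```

```text
t 30.25 X 82.3 th -0.605 pull 2.99 [ 7.  -0.2  4.8]
```

{"op": "carry_out", "data": {
  "deltas": [
    [[0,-0.03,-0.018],[0,0,0]]
  ]
}}

```text
time: 30.35
eef_pos: [547.8, -213.7, 221.9]
orientation: [179.2, 0.1, 82.2]
contact_force: [5.8, -0.1, 4.5]
grip_width: 38.5
```

```bash
python3 f.py
```

```text
t 30.35 X 76.2 th -0.556 pull 2.51 [ 5.8 -0.1  4.5]
```

{"op": "carry_out", "data": {
  "deltas": [
    [[0,-0.03,-0.018],[0,0,0]]
  ]
}}

```text
time: 30.45
eef_pos: [542.9, -213.0, 225.5]
orientation: [179.1, 0.1, 82.2]
contact_force: [10.8, -0.3, -0.5]
grip_width: 38.2
```

```bash
python3 f.py
```

```text
t 30.45 X 71.2 th -0.518 pull 9.6 [10.8 -0.3 -0.5]
```

{"op": "carry_out", "data": {
  "deltas": [
    [[0,-0.012,-0.007],[0,0,0]]
  ]
}}

```text
time: 30.55
eef_pos: [541.1, -212.7, 226.8]
orientation: [179.0, 0.1, 82.2]
contact_force: [10.0, -0.5, -2.2]
grip_width: 38.2
```

```bash
python3 f.py
```

```text
t 30.55 X 69.4 th -0.504 pull 9.85 [10.  -0.5 -2.2]
```

{"op": "carry_out", "data": {
  "deltas": [
    [[0,-0.012,-0.007],[0,0,0]]
  ]
}}

```text
time: 30.65
eef_pos: [539.4, -212.5, 227.9]
orientation: [179.0, 0.1, 82.2]
contact_force: [10.7, -1.7, -2.2]
grip_width: 38.3
```

```bash
python3 f.py
```

```text
t 30.65 X 67.7 th -0.491 pull 10.57 [10.7 -1.7 -2.2]
```

{"op": "carry_out", "data": {
  "deltas": [
    [[0,0.08,0.015],[0,0,0]],
    [[0,0.15,0.055],[0,0,0]],
    [[0,0.184,0.08],[0,0,0]],
    [[0,0.205,0.095],[0,0,0]],
    [[0,0.211,0.098],[0,0,0]]
  ]
}}

```text
time: 31.15
eef_pos: [574.3, -218.0, 203.7]
orientation: [-179.7, 0.0, 82.1]
contact_force: [-5.4, 0.5, 6.8]
grip_width: 37.9
```

{"op": "carry_out", "data": {
  "deltas": [
    [[0,0,0],[0,0,0]],
    [[0,0,0],[0,0,0]]
  ]
}}

```text
time: 31.35
eef_pos: [574.3, -218.0, 203.8]
orientation: [-179.7, 0.0, 82.1]
contact_force: [-5.6, 0.8, 4.7]
grip_width: 38.2
```

```bash
python3 f.py
```

```text
t 31.35 X 103.0 th -0.785 pull -7.31 [-5.6  0.8  4.7]
```

{"op": "carry_out", "data": {
  "deltas": [
    [[0,-0.03,0],[0,0,0]],
    [[0,-0.03,0],[0,0,0]],
    [[0,-0.03,0],[0,0,0]]
  ],
  "jaw": 0.6
}}

```text
time: 31.65
eef_pos: [571.1, -217.0, 203.8]
orientation: [179.9, -0.0, 82.2]
contact_force: [-0.3, 0.5, -0.3]
grip_width: 54.7
```

{"op": "carry_out", "data": {
  "deltas": [
    [[0,0,-0.15],[0,0,0]],
    [[0,0,-0.35],[0,0,0]],
    [[0,0,-0.55],[0,0,0]],
    [[0,0,-0.7],[0,0,0]],
    [[0,0,-0.7],[0,0,0]]
  ]
}}

```text
time: 32.15
eef_pos: [573.5, -217.2, 349.2]
orientation: [179.3, 0.1, 82.2]
contact_force: [0.1, -0.2, -0.1]
grip_width: 55.6
```

{"op": "carry_out", "data": {
  "deltas": [
    [[-0.2,-0.2,0],[0,0,0]],
    [[-0.4,-0.4,0],[0,0,0]],
    [[-0.6,-0.5,0],[0,0,0]],
    [[-0.8,-0.5,0],[0,0,0]],
    [[-0.8,-0.5,0],[0,0,0]]
  ]
}}

```text
time: 32.65
eef_pos: [444.9, -370.4, 342.0]
orientation: [-179.8, 0.3, 81.4]
contact_force: [0.4, -0.6, -0.6]
grip_width: 56.0
```

```bash
python3 - <<'E'
from ov import *
from pl import now
from workcell import r
p=(496.9,-25.3,-7.84)
now()
for c in('scene','top'):
  im=r.get_image(c);cv2.imwrite(f'pics/{c}12.png',im)
  X,Y=(90,130) if c=='scene' else (200,130)
  k=4
  b,g,rr=[im[...,i].astype(int) for i in range(3)];m=((rr>120)&(g<90)&(b<90)).astype(np.uint8)
  n,l,s,ce=cv2.connectedComponentsWithStats(m)
  print(c,[(s[i].tolist(),ce[i].round(1).tolist()) for i in range(1,n) if s[i][4]>25])
  print('pred ball -.72',proj(c,tf(*p,[(98.9,-180,212.8)])))
  im=cv2.resize(im[Y:Y+140,X:X+190],None,fx=k,fy=k,interpolation=cv2.INTER_CUBIC)
  cv2.imwrite(f'pics/{c}12z.png',im)
E
```

```text
t 32.65 [ 444.9 -370.4  342. ] [-179.81    0.28   81.38] F [ 0.4 -0.6 -0.6] w 56.0
scene [([134, 155, 24, 10, 79], [146.0, 160.0]), ([363, 168, 53, 44, 299], [385.5, 187.4]), ([394, 192, 9, 14, 36], [398.4, 197.6]), ([142, 231, 14, 12, 130], [148.8, 236.3])]
pred ball -.72 [[149.14481131 237.47799207]]
top [([103, 134, 28, 7, 46], [117.2, 138.1]), ([366, 168, 11, 11, 90], [371.3, 172.6]), ([266, 346, 24, 10, 130], [277.5, 349.5])]
pred ball -.72 [[370.19145298 173.35644503]]
```

View pics/scene12z.png

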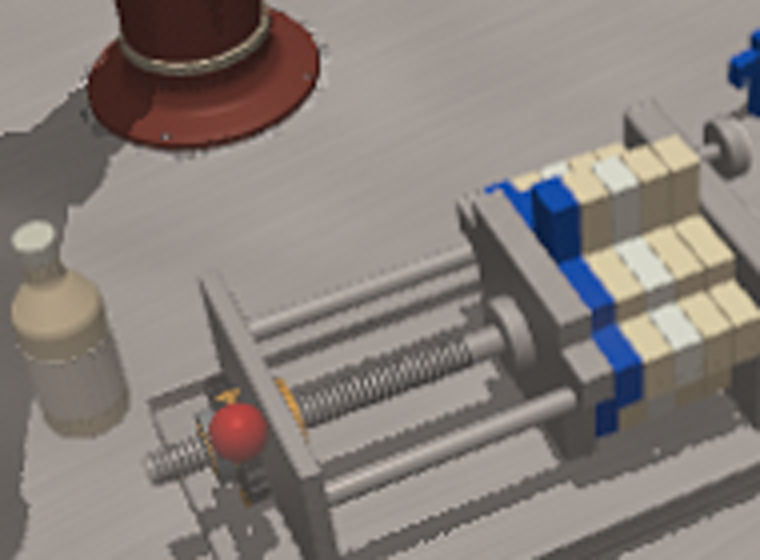

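View pics/top12z.png

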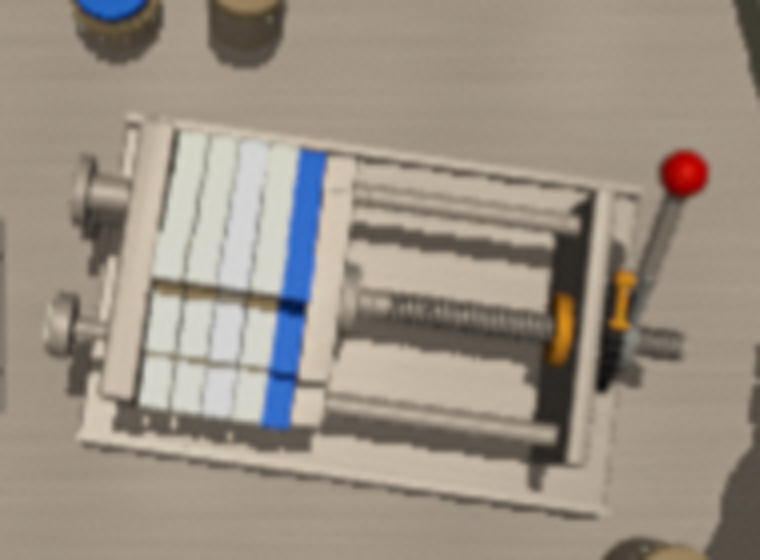

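The pictures show the lever ball at its predicted rear-stop pixel in both cameras: scene (149,236), top (371,173). The blue plate is clamped straight with no gaps in the pack, and the bottles and jar stand where they were. The gripper is clear, so I am handing in.

```bash
python3 - <<'E'
from workcell import r
print(r.sign_off())
E
```

```text
the job is handed in; nothing more can be done
None
```

I hung the blue plate on the side rails in the gap, ratcheted the pressure plate tight, left the lever fully back and handed the job in at about 32.7 s. No verdict came back.

- **Plate:** It hung on both rails by its ears, and the last pictures show it standing straight in the pack with no open gaps.
- **Clamping:** The measured pull peaked at about 12.2 N along the ball's path. After allowing for the pad dragging on the ball I estimate about 10.6 to 11 N. I released once near 11 N, and a re-test picked up at only about 8 N, so I went one notch further. The final re-test picked up at about 10 to 10.6 N. Single readings scattered by about 0.7 N, so the true clamping could be a little either side of 11 N.
- **Lever:** Its ball is within about 1 pixel of the predicted rear-stop position in both cameras, and it would not move under about 7 N towards the stop.
- **Surroundings:** The bottle nearest the lever and the bottle and jar beyond the filter look untouched. The gripper is well clear of everything.

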